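Unmould soap bars and close the mould

ROBOT

A 6-joint arm with a two-finger parallel gripper is mounted at the origin on a cart in front of the work surface, level with it; the furniture and walls round the work are solid. World frame = base frame: x ahead of the robot, y to its left, z up, the work surface at z = 0. Lengths are in m, angles in rad, forces in N, time in s.
With the tool pointing down it reaches from about 0.375 to 0.975 m from the base axis. Payload 3.8 kg.
Tool frame: the origin (TCP) lies between the finger pads, 19 mm behind the fingertips; this is the grasp point; y points along the fingers, z is the direction in which the jaws open and shut, and the axes are right-handed (so a half turn about y gives the same grasp; the last joint's range is limited). The gripper opens to 85 mm and grips with 20 to 120 N. Pads are 22 mm wide; open, the fingers measure 114 mm over their backs; the gripper's body (76 mm by 85 mm) begins 54 mm behind the grasp point. The pads swing forward as they close: fully open they stand 13 mm farther back than shut.
Start: joints at [-1.344, 0.264, 1.604, -0, 1.274, -0.037], TCP at [0.176, -0.652, 0.25] pointing down, gripper open.
Joint ranges: [-2.63, 2.63], [-0.94, 2.18], [0.31, 2.57], [-1.31, 4.45], [0, 2.66], [-2.55, 2.55]. Speed limits (rad/s): [2.57, 2.57, 3.14, 3.14, 3.14, 3.14].

INTERFACE

Orientations are given as a rotation vector (axis times angle).
In Python, from workcell import bot gives the robot as it stands.
- The arm moves only by the shell command python3 -m jog 'ROWS' [FORCE]. ROWS is JSON, a list of rows, each a list of 5 numbers: the shift along the world's x, y, z in mm, then the turn about the world's z in degrees, then the finger opening in mm, from 0 to 85.4. A call has exactly 10 rows; each row is the pose to reach, as a shift and turn from the pose commanded when the call began; what a row does not reach only later rows make up. A row lasts 1/8 s, in which the tool goes at most 62.5 mm and 10.7 degrees, less where a joint would pass 70% of its speed; a pose out of reach is approached as far as the arm can. A call with a gripper value outside its range is refused whole. The fingers move at their own pace and stop on an object; FORCE is the grip in N (left out, the last holds). Time passes only in rows, so rows that repeat a pose let the fingers close, or fill a call up. It gives the time, the measured TCP pose, the force and the opening at its end, in the units of the state.
- bot.read_state(): the state, without advancing time (a new reading comes with each control period).
- bot.read_camera(name): name is "scene" or "top" or "wrist"; returns a dict with "pixels" (400x640x3 uint8, red, green, blue), "fx", "fy", "cx", "cy" (pixels), "R" (3x3) and "t" (3): a world point X has camera coordinates R X + t. Camera axes: x right, y down, z forward; pixel columns grow to the right and rows downward; lengths in m; the calibration is good to about 2 mm. A picture is of the moment at which its call begins. There is no depth.
- bot.finish_job(): hands the job in, once; it reports no verdict.
The state is a dict: "time": time; "q": joint angles; "joint_vel": joint speeds; "joint_torque": joint torques, N m; "tool_pos": TCP position; "tcp_rot": TCP orientation; "wrist_force": force on the tool from outside, world axes, zero at the start; "torque": the same for the moment, N m; "width": opening from 0.0 (shut) to 1.0 (fully open).
Only numpy, scipy, OpenCV 4.12 (cv2) and the standard library are available. Lean on these libraries where they do the work, as an engineer would, in place of code of your own. Each camera call takes 0.05 s, during which the arm holds its last target.

TASK

Unmould the home-made soap: squeeze the two side tabs of the mould's end cover together, lift the cover off, and with the push rod, put through the small hole behind each filled channel, push every bar right out onto the run-out board. Lay the bars flat on the wire rack, a finger's width apart so that air gets round them, lay the rod back on the stone-grey glass board, and fit the cover again so that both its tabs have sprung out under their catches. Leave the mug, the egg timer and the spice jar as they stand.

Things in the scene. Friction and masses are not known exactly. Their poses are not given: they have to be found in the camera images.
- mould: soap mould, fixed: pale wooden block, 188 mm wide (y), x = 0 to 88 mm, 68 mm high, on a base board. Origin on the worktop below the middle of its open front face; x points to the rear plate, z up. Three channels along x at y = -60, 0, +60 mm, 36 mm wide, 48 mm high, floor 12 mm up. Rear: 6 mm plate with one hole per channel
- run_out (a point): middle of the part of the mould's base board that sticks out 104 mm in front of the open face (mould x = -104 to 0, 188 mm wide), its top 12 mm above the worktop and level with the channel floors: bars slide out onto it. This point is at mould x = -52 mm, on the top
- cover_seat (a point): where the cover's origin is when fitted (12 mm above the mould's origin). Two cheeks in front of the open face (mould y = +-80 to +-94, x = -19 to 0, top at z = 46 mm) guide the cover's plate with 2.5 mm play. Two steel catches on the roof (x = 2 to 22, y = +-32 to +-46, top at z = 85 mm) hold down the barbs of its tabs. Behind them (x = 24 to 88) the flat roof (z = 68 mm) has room for the cover
- eye_1 (a point): centre of the round 19 mm hole in the rear plate, on its outer face, behind the channel at mould y = -60 mm (mould x = 88, z = 34 mm); the way in is along mould -x
- eye_2 (a point): the same for the channel at mould y = 0
- eye_3 (a point): the same for the channel at mould y = +60 mm
- cover: white end cover, loose, 0.22 kg: upright plate 170 (y) x 56 (z) x 8 mm (x = -11 to -3) with a weighted foot (x = -45 to -5 mm) on which it also stands by itself on any flat place, and a lip over the mould's roof (to x = 26 mm) with two grey tabs. Origin on its underside, axes as the mould's when fitted. Goes on and off straight up and down, only with both tabs squeezed
- cover_grip (a point): point midway between the two upright grip tabs, 96 mm above the cover's underside, at cover x = 12 mm: with the TCP here the fingertips are 4 mm above the catches when the cover is fitted. The gripper closes along cover y
- tab_a (a joint): travel of the cover's sprung tab at +y: 0 sprung out, 0.009 m fully in (toward the other tab); 2.5 N to start, 8 N fully in; the barb is clear of its catch from about 0.007 m. Tabs measure 60 mm over their outer faces (42 mm when both are in), 22 mm wide (x), free to grip from 75 to 100 mm above the cover's underside
- tab_b (a joint): the same for the tab at -y
- tab_a_pad (a point): outer face of tab_a, 96 mm above the cover's underside
- tab_b_pad (a point): outer face of tab_b, 96 mm above the cover's underside
- push_rod: the push rod, loose, 90 g: a square wooden handle 70 x 24 x 24 mm with a 12 mm round steel rod sticking out of it. Origin: on the axis at the middle of the handle; x points along the rod to its tip, 165 mm away (the steel starts 35 mm from the origin). Lies on the handle with its axis 12 mm above what it lies on
- rod_tip (a point): the slightly tapered tip of the push rod
- rack: wire cooling rack, loose, 220 (x) x 130 (y) x 18 mm, 0.45 kg, standing on the worktop; origin at the centre of its underside; things rest on its top at z = 18 mm
- board: stone-grey glass cutting board, fixed on the worktop, 335 (x) x 198 (y) x 8 mm, origin at the centre of its underside; the push rod lies on it at the start and an egg timer stands on its far corner
- mug: plain white mug, 82 mm across, 93 mm high; leave alone
- egg_timer: egg timer, 65 mm across, 64 mm high, on the glass board; leave alone
- spice_jar: spice jar with a dark lid, 41 mm across, 105 mm high, behind the mould; leave alone
- soap_1: soap bar, cream, 72 (x) x 32 (y) x 44 mm (z), rounded edges, about 0.1 kg, origin at its centre; at the start, if present, in the channel at mould y = -60 mm, its front end about 6 mm inside the open face; absent in some starts (None)
- soap_2: soap bar, cream, 72 (x) x 32 (y) x 44 mm (z), rounded edges, about 0.1 kg, origin at its centre; at the start, if present, in the channel at mould y = 0, its front end about 6 mm inside the open face; absent in some starts (None)
- soap_3: soap bar, cream, 72 (x) x 32 (y) x 44 mm (z), rounded edges, about 0.1 kg, origin at its centre; at the start, if present, in the channel at mould y = +60 mm, its front end about 6 mm inside the open face; absent in some starts (None)

How it is judged:
On the way, in this order (a step that is already met when the one before it is completed fails the run):
1. both side tabs of the fitted cover are squeezed fully in at once (value of joint each of tab_a, tab_b above 0.007 m and z of cover in the frame of mould below 0.02 m and horizontal distance between cover and mould below 0.01 m), for 0.1 s.
2. the cover is off the mould (distance between cover and mould above 0.08 m), for 0.2 s.
3. every soap bar has been pushed right out of its channel (x of each of soap_1, soap_2, soap_3 in the frame of mould below -0.036 m), for 0.2 s.
At the end, for the whole second after the job is handed in: All bars at rest, flat on the rack (centre within 95 mm of its centre lengthwise, 50 mm across), centres 45 mm apart or more; rod handle and tip on the glass board; cover fitted (within 8 mm, at most 4 mm high, 0.06 rad), both tabs sprung out to under 3 mm (x of soap_1 in the frame of rack between -0.095 and 0.095 m and y of soap_1 in the frame of rack between -0.05 and 0.05 m and z of soap_1 in the frame of rack between 0.028 and 0.046 m and linear speed of each of soap_1, soap_2, soap_3, cover below 0.02 m/s and x of soap_2 in the frame of rack between -0.095 and 0.095 m and y of soap_2 in the frame of rack between -0.05 and 0.05 m and z of soap_2 in the frame of rack between 0.028 and 0.046 m and x of soap_3 in the frame of rack between -0.095 and 0.095 m and y of soap_3 in the frame of rack between -0.05 and 0.05 m and z of soap_3 in the frame of rack between 0.028 and 0.046 m and horizontal distance between soap_1 and soap_2 above 0.045 m and horizontal distance between each of soap_1, soap_2 and soap_3 above 0.045 m and x of push_rod in the frame of board between -0.168 and 0.168 m and y of push_rod in the frame of board between -0.099 and 0.099 m and z of each of push_rod, rod_tip in the frame of board below 0.035 m and x of rod_tip in the frame of board between -0.168 and 0.168 m and y of rod_tip in the frame of board between -0.099 and 0.099 m and z of cover in the frame of mould below 0.016 m and horizontal distance between cover and mould below 0.008 m and angle between the x axis of cover and the x axis of mould, either way round below 0.06 rad and angle between cover's own z axis and vertical below 0.06 rad and value of joint each of tab_a, tab_b below 0.003 m); the robot touches nothing.
It fails at once if the mug, egg timer or spice jar is shifted by more than 30 mm or knocked over (distance of any of mug, egg_timer, spice_jar from where it was at the start of the episode above 0.03 m or angle between any of mug, egg_timer, spice_jar's own z axis and vertical above 0.5 rad).
Of soap_1, soap_2, soap_3 only 2 to 3 are there at a start; the rules pass over those that are not, and their reading is None.
At some moment in a run one of push_rod, rack may be knocked a few centimetres aside while the robot is not near it.
It also fails if it takes over 210 s, if anything falls off the work surface, if the arm or the gripper's body presses on something with over 40 N, if the wrist force passes 120 N, or if a joint passes its speed limit or range.

## Working session

There is one attempt and no reset: what is moved stays moved. The work goes in short steps, Python scripts to look and compute and a shell command to move; the robot and the scene stay as the last step left them, time stands still between calls to the robot, and variables do not carry over. Pictures are saved under pics/ and viewed, and the job is handed in when it is done.

```bash
ls; mkdir -p pics
cat > h.py <<'E'
import numpy as np, cv2
from workcell import bot
def shot(name,fn):
    c=bot.read_camera(name); cv2.imwrite('pics/'+fn,c['pixels'][:,:,::-1]); return c
def ray(c,u,v,z):
    R=np.array(c['R']);t=np.array(c['t']);d=R.T@np.array([(u-c['cx'])/c['fx'],(v-c['cy'])/c['fy'],1]);o=-R.T@t
    return o+d*(z-o[2])/d[2]
def proj(c,X):
    p=np.array(c['R'])@np.array(X,float)+np.array(c['t']);return np.array([c['fx']*p[0]/p[2]+c['cx'],c['fy']*p[1]/p[2]+c['cy']])
E
python3 - <<'E'
from h import *
s=bot.read_state(); print(s)
for n in('top','scene','wrist'):
    c=shot(n,n+'0.png'); print(n,c['fx'],np.round(c['R'],3).tolist(),np.round(c['t'],3))
E
```

```text
pics
{'time': 0.0, 'q': array([-1.34386666e+00,  2.64767673e-01,  1.60539769e+00, -2.75849877e-05,
        1.27367906e+00, -3.68987532e-02]), 'joint_vel': array([-0.0009544 , -0.00115593,  0.00045507,  0.00056721, -0.00038542,
       -0.00061872]), 'joint_torque': array([-1.30123917e-03, -5.15110588e+01, -3.67314863e+01, -3.21038951e-04,
        1.28707982e-02, -1.31652530e-05]), 'tool_pos': array([ 0.17585973, -0.65096957,  0.24863939]), 'tcp_rot': array([-0.27633473,  2.08302932, -2.07832961]), 'wrist_force': array([-0.19691214,  0.49457472, -0.71288356]), 'torque': array([ 0.02461582, -0.01657825, -0.05506121]), 'width': 0.993924231689262}
top 394.97405979726335 [[-0.03, -0.999, -0.015], [-0.99, 0.032, -0.14], [0.14, 0.011, -0.99]] [-0.063  0.624  0.944]
scene 454.0222381144479 [[-0.737, -0.675, 0.019], [-0.339, 0.346, -0.875], [0.584, -0.651, -0.484]] [0.381 0.3   0.869]
wrist 336.2900228144494 [[0.261, -0.965, -0.001], [-0.921, -0.249, 0.298], [-0.288, -0.077, -0.954]] [-0.674 -0.038  0.38 ]
```

View pics/top0.png

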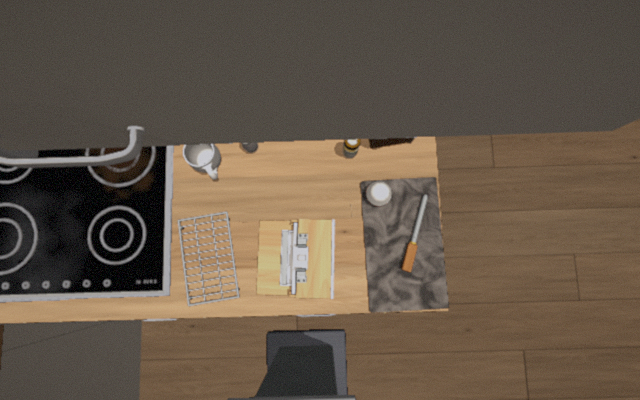

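View pics/scene0.png

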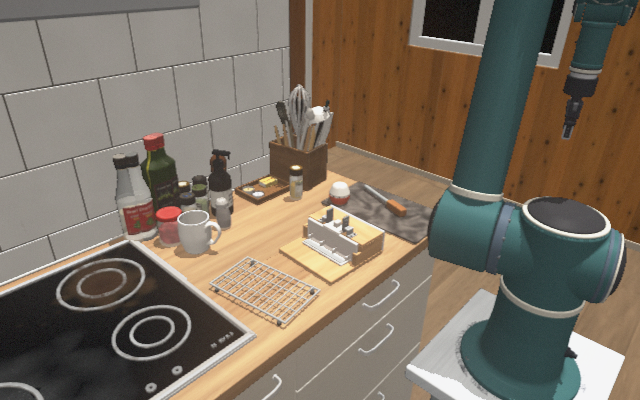

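View pics/wrist0.png

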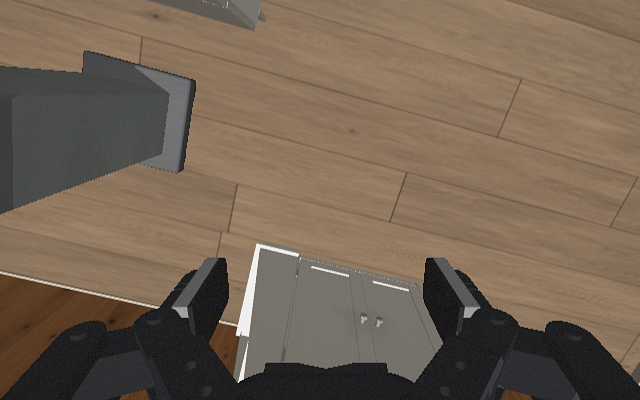

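Run:
```python
from h import *
c=bot.read_camera('top'); im=c['pixels'][:,:,::-1]
cv2.imwrite('pics/topz.png',cv2.resize(im[130:320,170:450],None,fx=2.85,fy=2.85,interpolation=cv2.INTER_CUBIC))
s=bot.read_state()
from scipy.spatial.transform import Rotation as R
print(R.from_rotvec(s['tcp_rot']).as_matrix().round(3))
w=bot.read_camera('wrist');print('cam',-np.array(w['R']).T@w['t'], [-np.array(c['R']).T@c['t']])
for n,u,v,z in [('baseTL',259,221,.012),('baseBL',257,294,.012),('roofTR',334,220,.068),('roofBR',332,297,.068),('rackTL',179,217,.018),('rackTR',229,213,.018),('rackBR',240,298,.018),('rackBL',188,304,.018),('hand_end',407,270,.02),('tip',424,197,.02),('bTL',361,180,.008),('bTR',437,177,.008),('bBR',446,307,.008),('bBL',369,312,.008),('mug',203,160,.0),('timer',378,194,.05),('jar',352,145,.1)]:
    print(n,ray(c,u,v,z).round(3))
```

```text
[[-0.965 -0.     0.261]
 [-0.261  0.001 -0.965]
 [-0.    -1.    -0.001]]
cam [ 0.25050513 -0.63111595  0.37336373] [array([ 0.48360578, -0.09315183,  1.02060107])]
baseTL [0.588 0.07  0.012]
baseBL [0.405 0.076 0.012]
roofTR [ 0.579 -0.121  0.068]
roofBR [ 0.397 -0.11   0.068]
rackTL [0.604 0.274 0.018]
rackTR [0.611 0.146 0.018]
rackBR [0.397 0.118 0.018]
rackBL [0.386 0.248 0.018]
hand_end [ 0.453 -0.3    0.02 ]
tip [ 0.636 -0.354  0.02 ]
bTL [ 0.688 -0.197  0.008]
bTR [ 0.689 -0.395  0.008]
bBR [ 0.359 -0.393  0.008]
bBL [ 0.353 -0.202  0.008]
mug [0.757 0.22  0.   ]
timer [ 0.642 -0.233  0.05 ]
jar [ 0.755 -0.17   0.1  ]
```

View pics/topz.png

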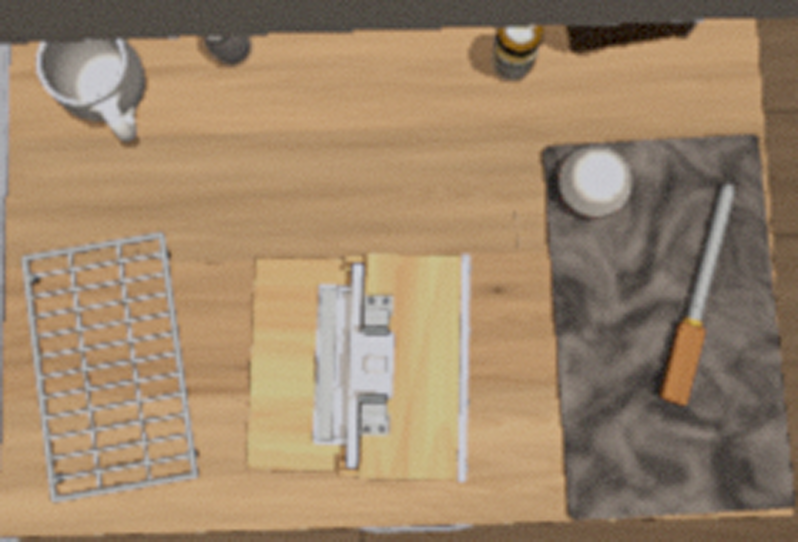

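```bash
python3 -m jog '[[30,58,5,8,85],[60,116,10,16,85],[90,174,15,24,85],[120,232,20,32,85],[150,290,25,40,85],[180,348,30,48,85],[210,406,35,56,85],[240,464,40,64,85],[270,522,40,72,85],[290,570,40,72,85]]' 40
python3 - <<'E'
from h import *
s=bot.read_state(); print(s['tool_pos'],s['q'])
shot('wrist','w1.png')
E
```

```text
time: 1.5
tool_pos: [0.4601, -0.0945, 0.2904]
tcp_rot: [-1.185, 1.244, -1.247]
wrist_force: [0.5, -0.2, -0.3]
width: 1.0
[ 0.46014866 -0.09447372  0.29039533] [-2.55429521e-01 -1.58007641e-01  1.97258985e+00 -1.46905955e-04
  1.32539210e+00 -2.06073336e-01]
```

View pics/w1.png

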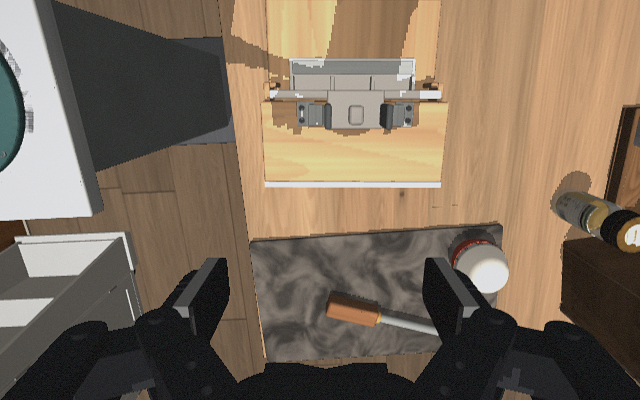

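```bash
python3 -m jog '[[20,40,0,0,85],[40,80,0,0,85],[40,80,0,0,85],[40,80,0,0,85],[40,80,0,0,85],[40,80,0,0,85],[40,80,0,0,85],[40,80,0,0,85],[40,80,0,0,85],[40,80,0,0,85]]'
python3 - <<'E'
from h import *
s=bot.read_state(); print(s['tool_pos'],s['q'])
c=shot('wrist','w2.png')
cv2.imwrite('pics/w2z.png',cv2.resize(c['pixels'][40:340,180:540,::-1],(800,667)[0:2] if 0 else (720,600)))
np.save('w2.npy',c,allow_pickle=True)
E
```

```text
time: 2.8
tool_pos: [0.4994, -0.0163, 0.2899]
tcp_rot: [-1.185, 1.246, -1.246]
wrist_force: [-0.1, -0.5, 0.4]
width: 1.0
[ 0.49937789 -0.0163251   0.28985537] [-8.25240466e-02 -9.56584428e-02  1.91858444e+00 -1.76232522e-05
  1.31873603e+00 -3.22029753e-02]
```

View pics/w2z.png

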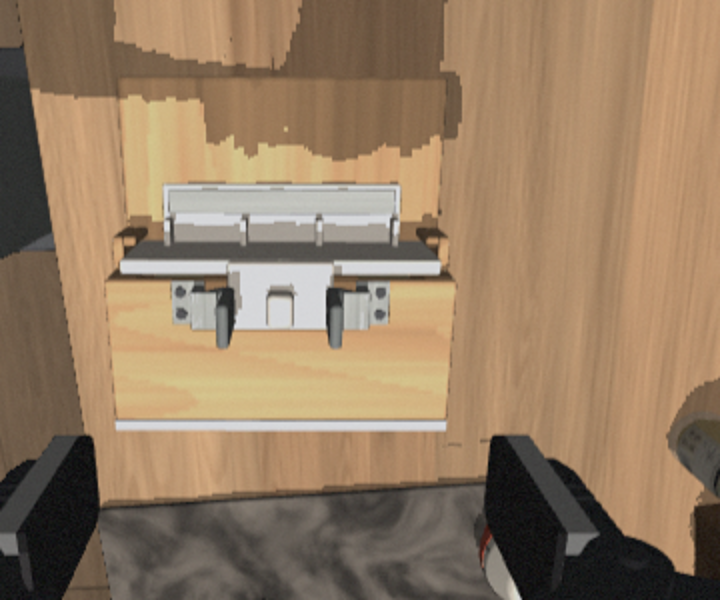

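```bash
cat >> h.py <<'E'
from scipy.optimize import least_squares
def fit(c,obs,zoom=2,off=(180,40),p0=(.492,-.029,-1.61)):
    # obs: list of (mould xyz mm, zoomed pix)
    def pts(p):
        x,y,a=p; ca,sa=np.cos(a),np.sin(a)
        return [[x+ca*m[0]/1e3-sa*m[1]/1e3,y+sa*m[0]/1e3+ca*m[1]/1e3,m[2]/1e3] for m,_ in obs]
    f=lambda p:np.concatenate([proj(c,P)-(np.array(o[1])/zoom+off) for P,o in zip(pts(p),obs)])
    r=least_squares(f,p0); return r.x,f(r.x).reshape(-1,2)
def m2w(p,m):
    x,y,a=p; ca,sa=np.cos(a),np.sin(a)
    return np.array([x+ca*m[0]/1e3-sa*m[1]/1e3,y+sa*m[0]/1e3+ca*m[1]/1e3,m[2]/1e3])
E
python3 - <<'E'
from h import *
c=np.load('w2.npy',allow_pickle=True).item()
obs=[((0,-94,68),(107,277)),((0,94,68),(455,277)),((-104,-94,12),(119,79)),((-104,94,12),(447,79)),((88,-94,68),(116,430)),((88,94,68),(447,430))]
p,r=fit(c,obs);print(p,np.degrees(p[2]));print(r.round(1))
for m in [(12,0,108),(12,-30,108),(12,30,108)]: print(m,m2w(p,m),proj(c,m2w(p,m))*2-[360,80])
from scipy.spatial.transform import Rotation as R
s=bot.read_state();T=R.from_rotvec(s['tcp_rot']).as_matrix();print(np.degrees(np.arctan2(T[1,2],T[0,2])))
E
```

```text
[ 0.49480406 -0.02910296 -1.62304033] -92.99336106376873
[[-1.3  1.4]
 [ 1.7  1.8]
 [-1.7 -1.4]
 [ 1.  -1.1]
 [ 0.4 -0.3]
 [-0.2  0. ]]
(12, 0, 108) [ 0.49417742 -0.04108659  0.108     ] [280.46811944 325.3868478 ]
(12, -30, 108) [ 0.46421835 -0.03951998  0.108     ] [217.89979695 325.27296579]
(12, 30, 108) [ 0.52413648 -0.0426532   0.108     ] [343.02119086 325.50070205]
-2.883078218186642
```

```bash
python3 -m jog '[[-5,-25,-40,0,85],[-5,-25,-85,0,85],[-5,-25,-130,0,85],[-5,-25,-165,0,85],[-5,-25,-182,0,85],[-5,-25,-182,0,85],[-5,-25,-182,0,75],[-5,-25,-182,0,68],[-5,-25,-182,0,64],[-5,-25,-182,0,64]]' 40
python3 - <<'E'
from h import *
s=bot.read_state(); print(s['tool_pos'],s['wrist_force'])
shot('wrist','w3.png')
E
```

```text
time: 4.1
tool_pos: [0.4948, -0.0414, 0.1085]
tcp_rot: [-1.184, 1.245, -1.247]
wrist_force: [-0.2, 0.6, 0.5]
width: 0.747
[ 0.4948242  -0.0413955   0.10848203] [-0.17061297  0.58588166  0.53296916]
```

View pics/w3.png

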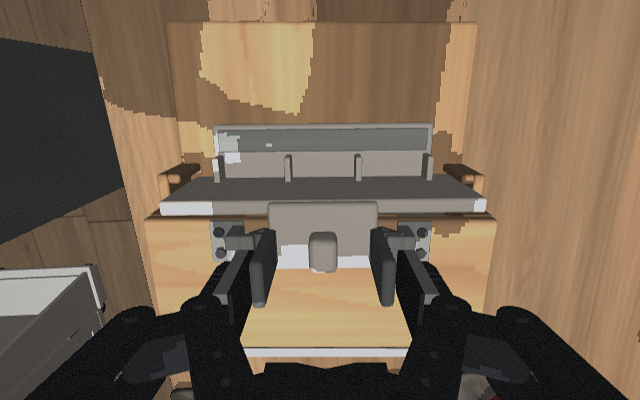

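```bash
python3 -m jog '[[0,0,0,0,50],[0,0,0,0,40],[0,0,0,0,40],[0,0,0,0,40],[0,0,0,0,40],[0,0,0,0,40],[0,0,0,0,40],[0,0,0,0,40],[0,0,0,0,40],[0,0,0,0,40]]' 40
python3 - <<'E'
from h import *
shot('wrist','w4.png')
E
```

```text
time: 5.4
tool_pos: [0.4948, -0.0414, 0.1092]
tcp_rot: [-1.185, 1.245, -1.246]
wrist_force: [-4.0, 0.4, 9.2]
width: 0.471
```

View pics/w4.png

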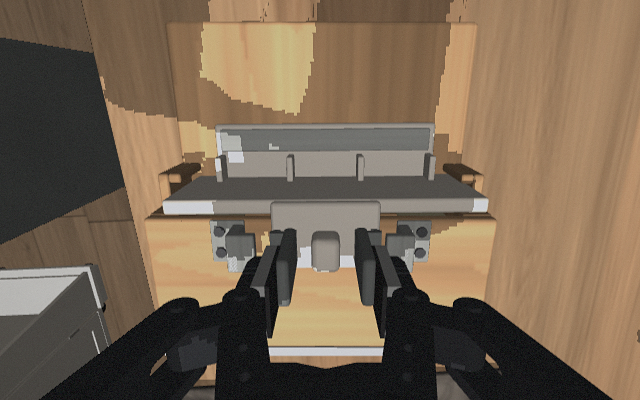

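```bash
python3 -m jog '[[0,0,10,0,40],[0,0,25,0,40],[0,0,50,0,40],[0,0,75,0,40],[0,0,95,0,40],[0,0,95,0,40],[-1,-25,95,0,40],[-3,-50,95,0,40],[-4,-76,95,0,40],[-4,-76,95,0,40]]' 40
python3 - <<'E'
from h import *
shot('wrist','w5.png');shot('scene','s5.png')
E
```

```text
time: 6.7
tool_pos: [0.4896, -0.1185, 0.2018]
tcp_rot: [-1.185, 1.249, -1.247]
wrist_force: [-0.2, -0.6, -1.8]
width: 0.471
```

View pics/w5.png

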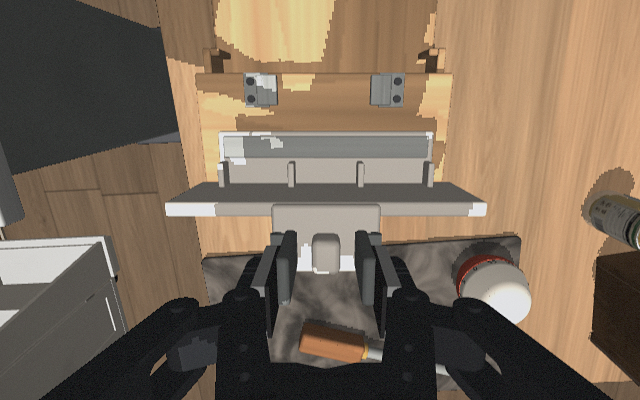

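View pics/s5.png

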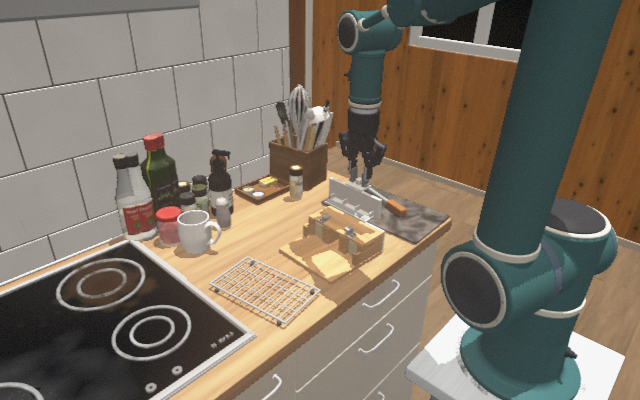

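```bash
python3 -m jog '[[0,0,-12,0,40],[0,0,-24,0,40],[0,0,-32,0,40],[0,0,-35,0,40],[0,0,-36,0,40],[0,0,-37,0,40],[0,0,-37,0,40],[0,0,-37,0,40],[0,0,-37,0,40],[0,0,-37,0,40]]' 40
```

```text
time: 8.05
tool_pos: [0.4907, -0.118, 0.1671]
tcp_rot: [-1.185, 1.245, -1.247]
wrist_force: [-3.2, -2.1, 5.3]
width: 0.472
```

```bash
python3 -m jog '[[0,0,0,0,50],[0,0,0,0,60],[0,0,0,0,72],[0,0,0,0,78],[0,0,0,0,80],[0,0,20,0,80],[0,0,60,0,80],[0,0,100,0,80],[0,30,130,0,80],[0,60,150,0,80]]' 40
python3 -m jog '[[0,50,0,0,80],[0,100,0,0,80],[0,150,0,0,80],[0,200,0,0,80],[0,200,0,0,80],[0,200,0,0,80],[0,200,0,0,80],[0,200,0,0,80],[0,200,0,0,80],[0,200,0,0,80]]'
python3 - <<'E'
from h import *
c=shot('wrist','w6.png');c=shot('scene','s6.png')
cv2.imwrite('pics/s6z.png',cv2.resize(c['pixels'][150:300,200:440,::-1],None,fx=3.2,fy=3.2,interpolation=cv2.INTER_CUBIC))
E
```

```text
time: 9.3
tool_pos: [0.491, -0.057, 0.3181]
tcp_rot: [-1.182, 1.245, -1.249]
wrist_force: [0.7, -1.0, 0.0]
width: 0.936
time: 10.55
tool_pos: [0.4905, 0.1422, 0.3159]
tcp_rot: [-1.185, 1.247, -1.247]
wrist_force: [-0.2, 0.0, 0.2]
width: 0.938
```

View pics/w6.png

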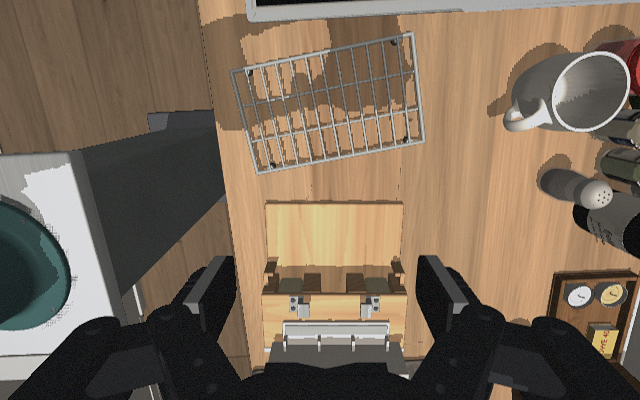

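View pics/s6z.png

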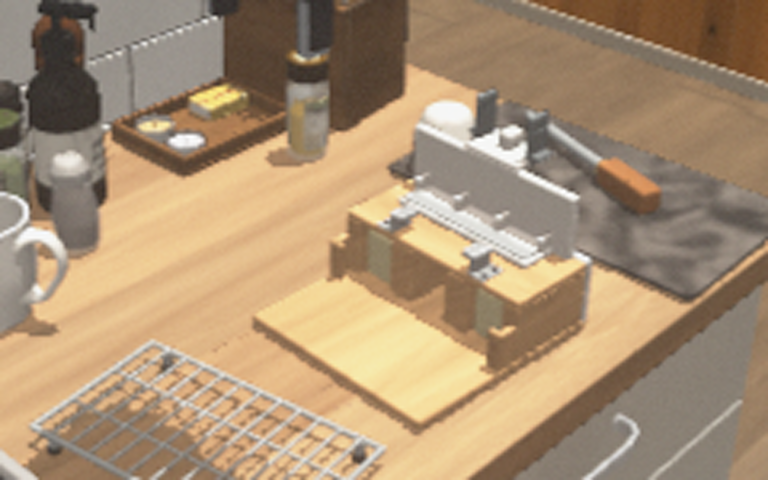

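Run:
```python
from h import *
c=bot.read_camera('wrist')
cv2.imwrite('pics/w6z.png',cv2.resize(c['pixels'][250:320,240:430,::-1],None,fx=4,fy=4,interpolation=cv2.INTER_CUBIC))
```

```text
(no output)
```

View pics/w6z.png

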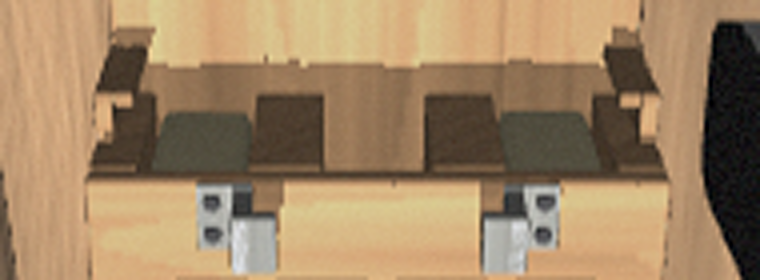

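```bash
python3 -m jog '[[0,-50,0,-10,80],[0,-100,0,-20,80],[0,-150,0,-30,80],[0,-200,0,-40,80],[0,-250,0,-50,80],[0,-300,0,-60,80],[0,-350,0,-70,80],[0,-400,0,-80,80],[0,-430,-20,-90,80],[0,-450,-40,-100,80]]'
python3 -m jog '[[0,0,0,-3,80],[0,0,0,-3,80],[0,0,0,-3,80],[0,0,0,-3,80],[0,0,0,-3,80],[0,0,0,-3,80],[0,0,0,-3,80],[0,0,0,-3,80],[0,0,0,-3,80],[0,0,0,-3,80]]'
python3 - <<'E'
from h import *
s=bot.read_state();print(s['q'])
c=shot('wrist','w7.png');np.save('w7.npy',c,allow_pickle=True)
E
```

```text
time: 11.95
tool_pos: [0.4904, -0.3092, 0.2756]
tcp_rot: [-0.245, -2.098, 2.099]
wrist_force: [-0.2, 0.4, 0.1]
width: 0.936
time: 13.2
tool_pos: [0.4904, -0.3074, 0.2759]
tcp_rot: [-0.289, -2.073, 2.073]
wrist_force: [-0.3, -0.5, 0.0]
width: 0.936
[-6.02916652e-01  6.73189386e-02  1.78340939e+00 -1.45290493e-05
  1.29086461e+00  1.24515385e+00]
```

View pics/w7.png

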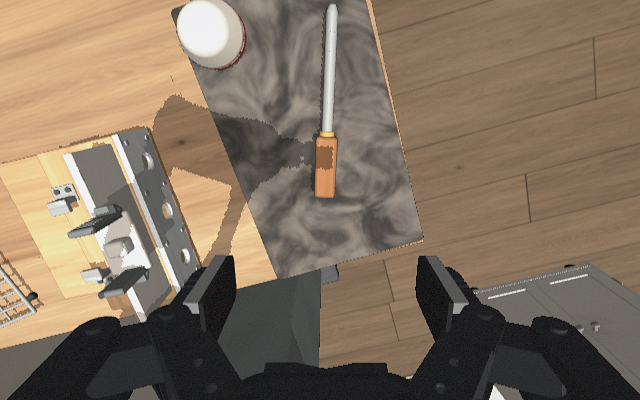

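Run:
```python
from h import *
c=np.load('w7.npy',allow_pickle=True).item()
a=ray(c,325.5,195,.032);t=ray(c,332,5,.020);f=ray(c,327.5,135,.032);m=ray(c,328,136,.02)
d=t-m;ang=np.degrees(np.arctan2(d[1],d[0]));print(a,f,t,m,ang,np.linalg.norm(f-a),np.linalg.norm(t-m))
print('origin est tip', t-0.165*d/np.linalg.norm(d), (a+f)/2)
from scipy.spatial.transform import Rotation as R
s=bot.read_state();T=R.from_rotvec(s['tcp_rot']).as_matrix();print(np.degrees(np.arctan2(T[1,2],T[0,2])))
cv2.imwrite('pics/w7z.png',cv2.resize(c['pixels'][0:210,260:400,::-1],None,fx=2.8,fy=2.8,interpolation=cv2.INTER_CUBIC))
```

```text
[ 0.45651996 -0.29741959  0.032     ] [ 0.52134239 -0.31810591  0.032     ] [ 0.64320983 -0.35730439  0.02      ] [ 0.51870856 -0.31802445  0.02      ] -17.510399441700333 0.06804315245742405 0.13055067756839345
origin est tip [ 0.48585554 -0.30765938  0.02      ] [ 0.48893117 -0.30776275  0.032     ]
-105.88655938468709
```

View pics/w7z.png

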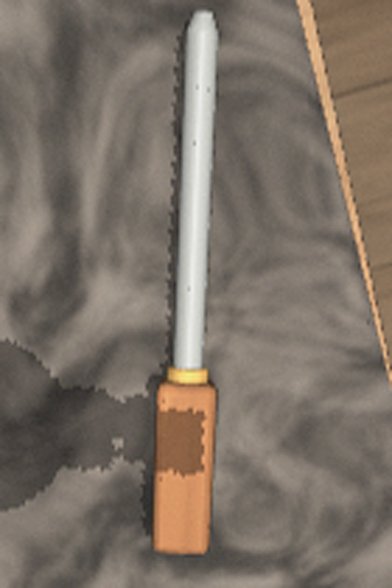

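```bash
python3 -m jog '[[-3,-1,-50,-1.6,60],[-3,-1,-100,-1.6,50],[-3,-1,-150,-1.6,50],[-3,-1,-200,-1.6,50],[-3,-1,-230,-1.6,50],[-3,-1,-246,-1.6,50],[-3,-1,-246,-1.6,50],[-3,-1,-246,-1.6,40],[-3,-1,-246,-1.6,32],[-3,-1,-246,-1.6,32]]'
python3 - <<'E'
from h import *
c=shot('wrist','w8.png')
E
```

```text
time: 14.5
tool_pos: [0.4881, -0.3088, 0.0311]
tcp_rot: [-0.318, -2.057, 2.059]
wrist_force: [-0.3, 0.2, -0.1]
width: 0.375
```

View pics/w8.png

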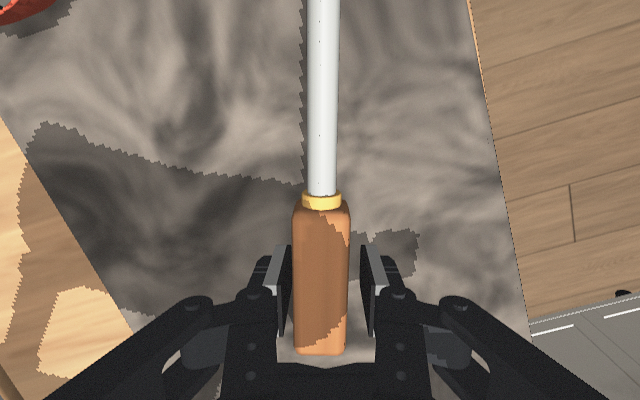

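```bash
python3 -m jog '[[0,0,0,0,20],[0,0,0,0,20],[0,0,0,0,20],[0,0,0,0,20],[0,0,20,0,20],[0,0,60,0,20],[0,0,110,0,20],[0,0,160,0,20],[0,0,200,0,20],[0,0,200,0,20]]' 60
python3 - <<'E'
from h import *
p=(0.4948,-0.0291,-1.6230)
for y in(-60,60):
  for x in (290,270,155): print(y,x,m2w(p,(x,y,43)))
E
```

```text
time: 15.8
tool_pos: [0.4895, -0.3098, 0.2356]
tcp_rot: [-0.326, -2.056, 2.065]
wrist_force: [0.9, -0.7, -0.4]
width: 0.264
-60 290 [ 0.41974955 -0.31557413  0.043     ]
-60 270 [ 0.42079315 -0.29560138  0.043     ]
-60 155 [ 0.42679384 -0.18075805  0.043     ]
60 290 [ 0.53958607 -0.32183573  0.043     ]
60 270 [ 0.54062967 -0.30186298  0.043     ]
60 155 [ 0.54663037 -0.18701964  0.043     ]
```

```bash
python3 -m jog '[[5,0,0,10.5,20],[10,-2,0,21,20],[15,-4,0,31.5,20],[20,-6,0,42,20],[25,-8,0,52.5,20],[30,-9,0,63,20],[35,-10,0,73.5,20],[40,-11,0,84,20],[45,-12,0,94.5,20],[50,-12,0,104.5,20]]' 60
python3 -m jog '[[0,0,0,0,20],[0,0,0,0,20],[0,0,0,0,20],[0,0,0,0,20],[0,0,0,0,20],[0,0,0,0,20],[0,0,0,0,20],[0,0,0,0,20],[0,0,0,0,20],[0,0,0,0,20]]' 60
python3 - <<'E'
from h import *
s=bot.read_state();print(s['q'])
c=shot('wrist','w9.png');np.save('w9.npy',c,allow_pickle=True)
c=shot('top','t9.png')
E
```

```text
time: 17.05
tool_pos: [0.5364, -0.3197, 0.2282]
tcp_rot: [-1.188, 1.246, -1.241]
wrist_force: [0.1, -0.4, -0.3]
width: 0.269
time: 18.3
tool_pos: [0.5374, -0.3203, 0.2299]
tcp_rot: [-1.184, 1.248, -1.247]
wrist_force: [-0.0, 0.4, -0.8]
width: 0.263
[-5.77339126e-01  1.84709426e-01  1.73753185e+00 -1.28110313e-05
  1.21936826e+00 -5.25208232e-01]
```

View pics/w9.png

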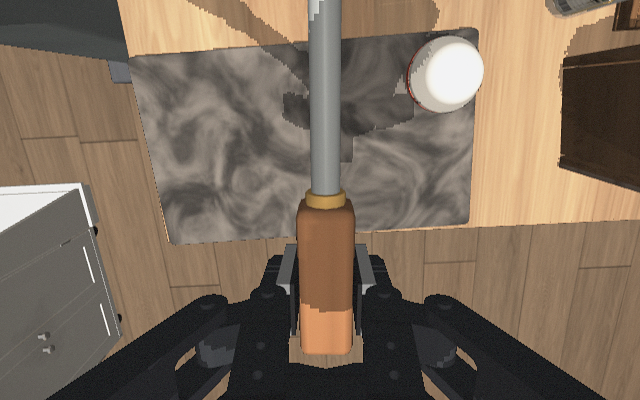

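View pics/t9.png

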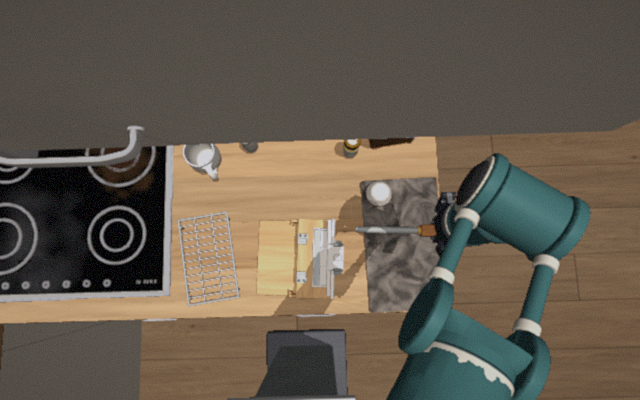

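Run:
```python
from h import *
c=np.load('w9.npy',allow_pickle=True).item()
im=c['pixels'].astype(int)
for v in (8,40,80,120,160,185):
    r=im[v]; d=(np.abs(r[:,0]-r[:,2])<25)
    # edges via gradient
    g=np.abs(np.diff(r.sum(1)));  L=300+np.argmax(g[300:322]); Rr=330+np.argmax(g[330:355]); 
    print(v,L,Rr,ray(c,(L+Rr)/2+.5,v,.219).round(4))
print(bot.read_state()['tool_pos'])
```

```text
8 318 341 [ 0.5454 -0.2153  0.219 ]
40 307 340 [ 0.5427 -0.2257  0.219 ]
80 301 340 [ 0.5408 -0.2395  0.219 ]
120 309 339 [ 0.5414 -0.2544  0.219 ]
160 309 351 [ 0.543  -0.2704  0.219 ]
185 310 338 [ 0.54   -0.2808  0.219 ]
[ 0.53739062 -0.32032911  0.22986335]
```

```bash
python3 -m jog '[[2,-1,-40,0,20],[2,-1,-80,0,20],[2,-1,-120,0,20],[2,-1,-150,0,20],[2,-1,-175,0,20],[2,-1,-185,0,20],[2,-1,-185,0,20],[2,-1,-185,0,20],[2,-1,-185,0,20],[2,-1,-185,0,20]]' 60
python3 - <<'E'
from h import *
c=shot('wrist','w10.png');np.save('w10.npy',c,allow_pickle=True)
p=(0.4948,-0.0291,-1.6230);print(proj(c,m2w(p,(88,60,34))),proj(c,m2w(p,(88,60,68))),proj(c,m2w(p,(88,94,68))))
T=bot.read_state()['tool_pos'];d=np.array([.0523,.9986,0]);print(proj(c,T+d*.165-[0,0,.011]))
cv2.imwrite('pics/w10z.png',cv2.resize(c['pixels'][0:200,220:460,::-1],None,fx=3.3,fy=3,interpolation=cv2.INTER_CUBIC))
c=shot('scene','s10.png')
E
```

```text
time: 19.65
tool_pos: [0.5399, -0.3217, 0.0459]
tcp_rot: [-1.184, 1.246, -1.249]
wrist_force: [-0.8, -0.4, -1.4]
width: 0.268
[ 320.93860713 -386.55764432] [ 318.87978209 -645.65515015] [ 509.87157654 -644.69349805]
[ 322.08567835 -211.92201453]
```

View pics/w10z.png

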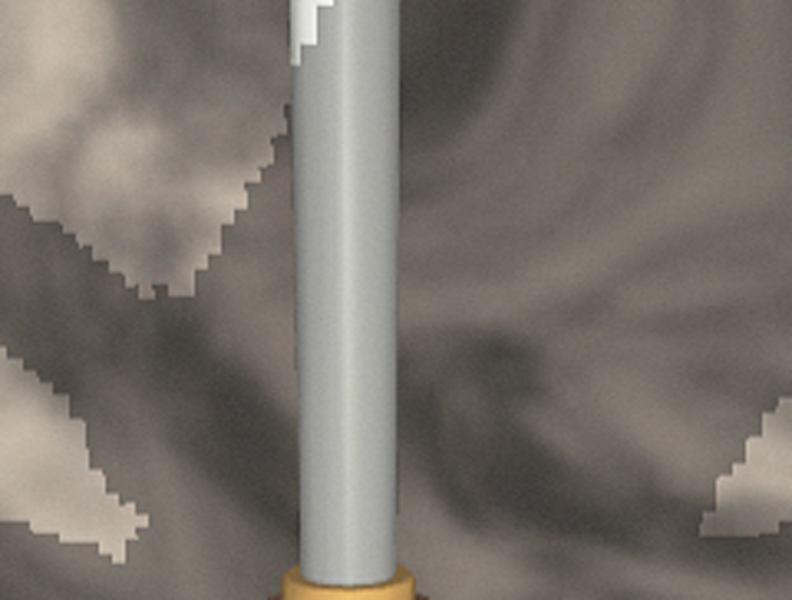

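Run:
```python
from h import *
c=np.load('w10.npy',allow_pickle=True).item()
T=bot.read_state()['tool_pos'];d=np.array([.0523,.9986,0])
for s in (.04,.06,.08): print(proj(c,T+d*s-[0,0,.011]))
im=c['pixels'].astype(float).sum(2);
for v in (5,60,100,150,190):
    g=np.abs(np.diff(im[v]));print(v,300+np.argmax(g[300:320]),335+np.argmax(g[335:350]))
t=shot('top','t10.png');cv2.imwrite('pics/t10z.png',cv2.resize(t['pixels'][200:310,240:460,::-1],None,fx=3.6,fy=3.6,interpolation=cv2.INTER_CUBIC))
print([proj(t,T+d*s-[0,0,.011])for s in (.05,.165)])
p=(0.4948,-0.0291,-1.6230);print(proj(t,m2w(p,(88,60,34))),proj(t,m2w(p,(88,94,68))),proj(t,m2w(p,(88,-94,68))))
```

```text
[322.44578694 183.31137868]
[322.3329437  134.95802716]
[322.20953808  82.07869587]
5 315 340
60 308 340
100 309 339
150 310 339
190 310 339
[array([394.61032823, 234.2732308 ]), array([348.33957959, 233.28149713])]
[333.62851365 232.99833965] [334.21257565 218.00566493] [332.89727161 297.37482798]
```

View pics/t10z.png

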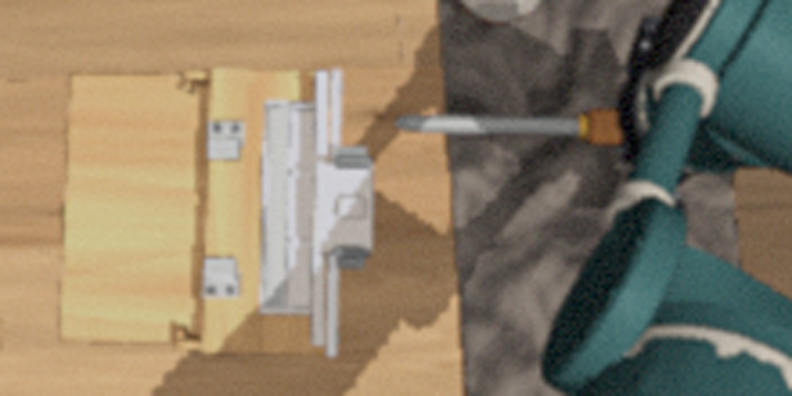

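View pics/s10.png

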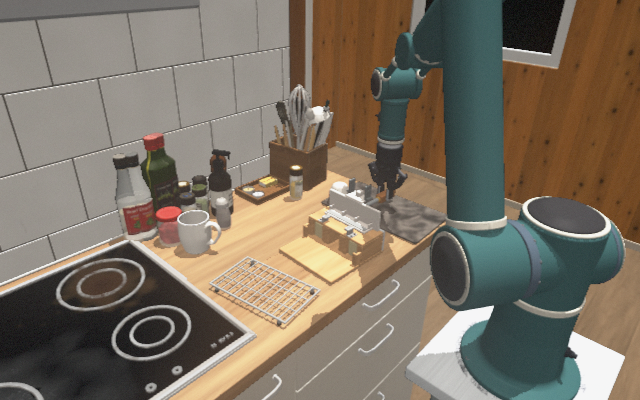

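```bash
python3 -m jog '[[-1.5,0,0,0,20],[-1,10,0,0,20],[-0.5,20,0,0,20],[0,30,0,0,20],[0.5,36,0,0,20],[0.5,40,0,0,20],[0.5,43,0,0,20],[0.5,45,0,0,20],[0.5,45,0,0,20],[0.5,45,0,0,20]]' 60
python3 - <<'E'
from h import *
t=shot('top','t11.png');cv2.imwrite('pics/t11z.png',cv2.resize(t['pixels'][200:310,240:460,::-1],None,fx=3.6,fy=3.6,interpolation=cv2.INTER_CUBIC))
E
```

```text
time: 21.05
tool_pos: [0.5399, -0.2765, 0.0449]
tcp_rot: [-1.184, 1.248, -1.248]
wrist_force: [0.3, -0.4, -0.8]
width: 0.268
```

View pics/t11z.png

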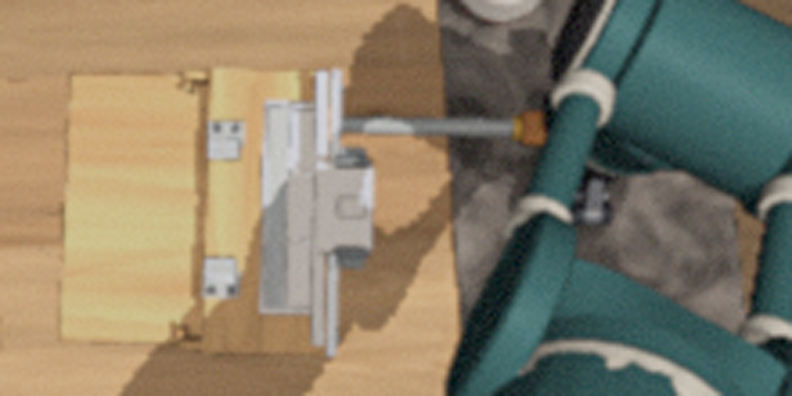

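```bash
python3 -m jog '[[0.5,10,0,0,20],[1,20,0,0,20],[1.5,30,0,0,20],[2,40,0,0,20],[2.5,50,0,0,20],[3,60,0,0,20],[3.5,70,0,0,20],[4,78,0,0,20],[4.5,84,0,0,20],[4.5,88,0,0,20]]' 60
python3 - <<'E'
from h import *
t=shot('top','t12.png');cv2.imwrite('pics/t12z.png',cv2.resize(t['pixels'][200:310,240:460,::-1],None,fx=3.6,fy=3.6,interpolation=cv2.INTER_CUBIC))
print(bot.read_state()['tool_pos'],bot.read_state()['wrist_force'])
E
```

```text
time: 22.35
tool_pos: [0.5445, -0.188, 0.0449]
tcp_rot: [-1.184, 1.247, -1.247]
wrist_force: [-0.2, 0.0, -0.4]
width: 0.268
[ 0.54437094 -0.18764563  0.04484648] [ 0.2882849   0.29270856 -0.98942381]
```

View pics/t12z.png

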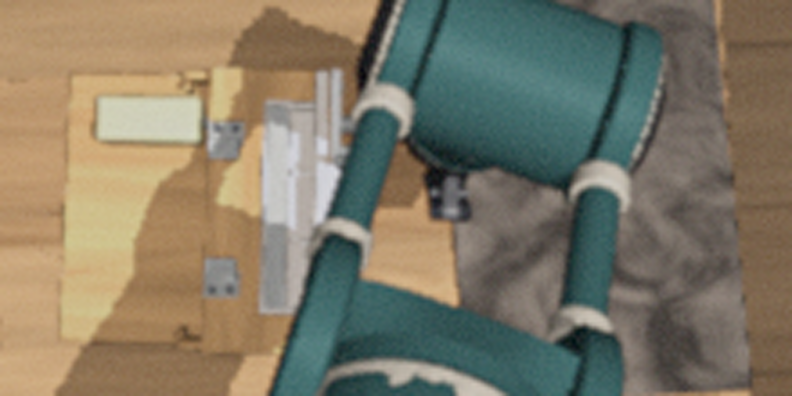

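```bash
python3 -m jog '[[-0.5,-10,0,0,20],[-1.5,-30,0,0,20],[-2.5,-50,0,0,20],[-3.5,-70,0,0,20],[-4.5,-90,0,0,20],[-5.5,-110,0,0,20],[-6.5,-130,0,0,20],[-6.5,-133,0,0,20],[-6.5,-133,0,0,20],[-6.5,-133,0,0,20]]' 60
python3 -m jog '[[-30,2,0,0,20],[-60,3,0,0,20],[-90,5,0,0,20],[-110,6,0,0,20],[-120,6,0,0,20],[-120,6,0,0,20],[-120,6,0,0,20],[-120,6,0,0,20],[-120,6,0,0,20],[-120,6,0,0,20]]' 60
python3 - <<'E'
from h import *
t=shot('top','t13.png');cv2.imwrite('pics/t13z.png',cv2.resize(t['pixels'][200:310,240:460,::-1],None,fx=3.6,fy=3.6,interpolation=cv2.INTER_CUBIC))
p=(0.4935,-0.0291,-1.6230)
print(bot.read_state()['tool_pos'],m2w(p,(290,-60,45)))
T=bot.read_state()['tool_pos'];d=np.array([.0523,.9986,0])
print(((proj(t,T+d*.165-[0,0,.011])-[240,200])*3.6), (proj(t,m2w(p,(88,-60,34)))-[240,200])*3.6)
for u,v in [(97,97),(200,97),(200,142),(97,142)]: print(ray(t,u/3.6+240,v/3.6+200,.056).round(4))
E
```

```text
time: 23.65
tool_pos: [0.5378, -0.3206, 0.0447]
tcp_rot: [-1.184, 1.248, -1.246]
wrist_force: [0.8, -0.3, -1.1]
width: 0.27
time: 24.9
tool_pos: [0.4181, -0.3153, 0.0448]
tcp_rot: [-1.184, 1.247, -1.247]
wrist_force: [1.0, 0.3, -0.2]
width: 0.266
[ 0.41803477 -0.31530602  0.04480365] [ 0.41844955 -0.31557413  0.045     ]
[388.16793083 298.68690112] [334.19092971 296.81945688]
[0.5685 0.0433 0.056 ]
[ 0.5663 -0.0269  0.056 ]
[ 0.5358 -0.0262  0.056 ]
[0.5379 0.0437 0.056 ]
```

View pics/t13z.png

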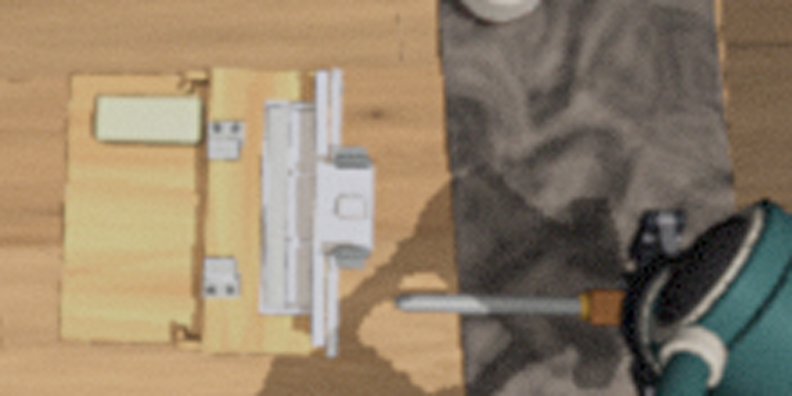

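```bash
python3 -m jog '[[0.5,10,0,0,20],[1,20,0,0,20],[1.5,30,0,0,20],[2,38,0,0,20],[2.2,43,0,0,20],[2.3,45,0,0,20],[2.3,45,0,0,20],[2.3,45,0,0,20],[2.3,45,0,0,20],[2.3,45,0,0,20]]' 60
python3 - <<'E'
from h import *
t=shot('top','t14.png');cv2.imwrite('pics/t14z.png',cv2.resize(t['pixels'][200:310,240:460,::-1],None,fx=3.6,fy=3.6,interpolation=cv2.INTER_CUBIC))
E
```

```text
time: 26.2
tool_pos: [0.4202, -0.2705, 0.0448]
tcp_rot: [-1.184, 1.248, -1.248]
wrist_force: [-0.9, 0.2, -1.1]
width: 0.269
```

View pics/t14z.png

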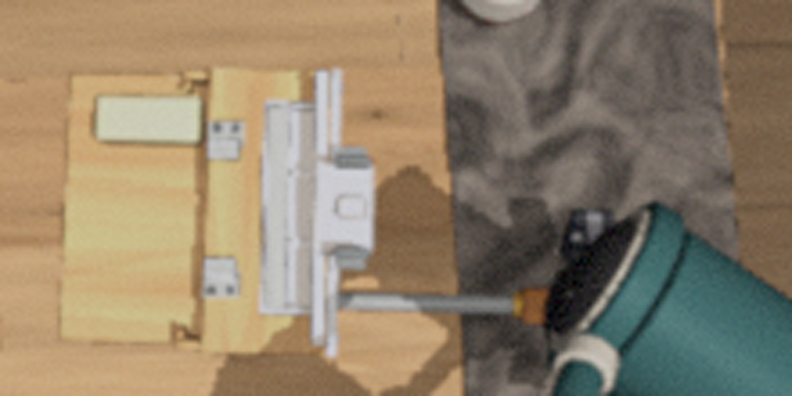

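```bash
python3 -m jog '[[0.5,10,0,0,20],[1,20,0,0,20],[1.5,30,0,0,20],[2,40,0,0,20],[2.5,50,0,0,20],[3,60,0,0,20],[3.5,70,0,0,20],[4,80,0,0,20],[4.8,88,0,0,20],[4.8,92,0,0,20]]' 60
python3 -m jog '[[0,0,0,0,20],[0,0,0,0,20],[-1.5,-30,0,0,20],[-2.5,-50,0,0,20],[-3.5,-70,0,0,20],[-4.5,-90,0,0,20],[-5.5,-110,0,0,20],[-6.5,-130,0,0,20],[-6.5,-137,0,0,20],[-6.5,-137,0,0,20]]' 60
python3 - <<'E'
from h import *
t=shot('top','t15.png');cv2.imwrite('pics/t15z.png',cv2.resize(t['pixels'][200:310,170:460,::-1],None,fx=2.75,fy=2.75,interpolation=cv2.INTER_CUBIC))
E
```

```text
time: 27.5
tool_pos: [0.425, -0.1778, 0.0449]
tcp_rot: [-1.184, 1.247, -1.247]
wrist_force: [-0.1, -0.7, -0.9]
width: 0.27
time: 28.75
tool_pos: [0.4184, -0.3158, 0.0448]
tcp_rot: [-1.183, 1.248, -1.248]
wrist_force: [0.7, -0.2, -0.9]
width: 0.265
```

View pics/t15z.png

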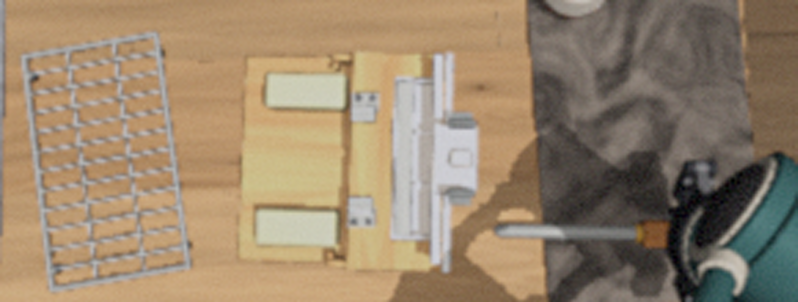

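```bash
python3 -m jog '[[0,-5,40,0,20],[0,-5,80,0,20],[2,-5,110,-10.5,20],[4,-5,120,-21,20],[6,-5,120,-31.5,20],[8,-5,120,-42,20],[10,-5,120,-52.5,20],[12,-5,120,-63,20],[12,-5,120,-73.5,20],[12,-5,120,-84,20]]' 60
python3 -m jog '[[0,0,0,-3,20],[0,0,-30,-3,20],[0,0,-60,-3,20],[0,0,-90,-3,20],[0,0,-110,-3,20],[0,0,-122,-3,20],[0,0,-130,-3,20],[0,0,-132,-3,20],[0,0,-132,-3,20],[0,0,-132,-3,20]]' 60
```

```text
time: 30.05
tool_pos: [0.4303, -0.3192, 0.1645]
tcp_rot: [-0.053, 2.198, -2.197]
wrist_force: [0.0, -0.3, 0.4]
width: 0.269
time: 31.3
tool_pos: [0.431, -0.3208, 0.0336]
tcp_rot: [0.001, 2.22, -2.222]
wrist_force: [0.6, -0.2, -0.8]
width: 0.269
```

```bash
python3 -m jog '[[0,0,-1,0,20],[0,0,-2,0,20],[0,0,-2,0,20],[0,0,-2,0,28],[0,0,-2,0,36],[0,0,-2,0,44],[0,0,-2,0,48],[0,0,20,0,50],[0,0,70,0,50],[0,0,130,0,50]]' 60
python3 - <<'E'
from h import *
w=shot('wrist','w16.png')
print(bot.read_state()['tool_pos'])
E
```

```text
time: 32.55
tool_pos: [0.4295, -0.3195, 0.1628]
tcp_rot: [0.003, -2.223, 2.218]
wrist_force: [0.5, -1.4, 1.1]
width: 0.584
[ 0.43412893 -0.32324216  0.17308144]
```

View pics/w16.png

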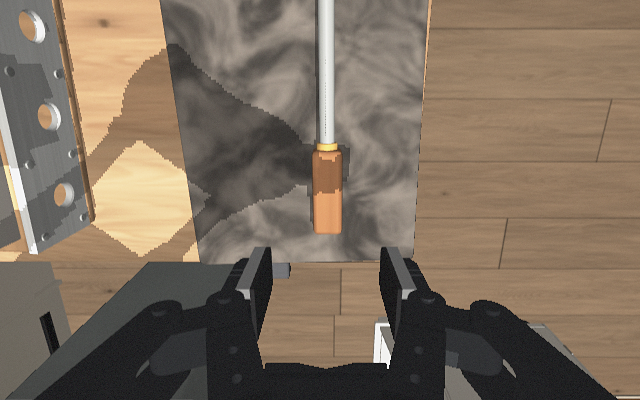

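```bash
python3 -m jog '[[0,0,50,8,50],[0,10,100,16,50],[0,50,140,26,50],[10,100,150,36,50],[20,150,150,46,50],[30,200,150,56,50],[40,250,150,66,50],[50,300,150,76,50],[60,350,150,84,50],[60,400,150,87,50]]'
python3 -m jog '[[0,50,0,0,50],[0,50,0,0,50],[0,50,0,0,50],[0,50,0,0,50],[0,50,0,0,50],[0,50,0,0,50],[0,50,0,0,50],[0,50,0,0,50],[0,50,0,0,50],[0,50,0,0,50]]'
python3 - <<'E'
from h import *
w=shot('wrist','w17.png');np.save('w17.npy',w,allow_pickle=True)
t=shot('top','t17.png');np.save('t17.npy',t,allow_pickle=True)
cv2.imwrite('pics/t17z.png',cv2.resize(t['pixels'][200:310,170:460,::-1],None,fx=2.75,fy=2.75,interpolation=cv2.INTER_CUBIC))
E
```

```text
time: 33.85
tool_pos: [0.4908, 0.0814, 0.3127]
tcp_rot: [-1.185, 1.245, -1.246]
wrist_force: [0.5, -0.2, 0.2]
width: 0.587
time: 35.1
tool_pos: [0.4905, 0.1297, 0.3128]
tcp_rot: [-1.184, 1.247, -1.247]
wrist_force: [-0.8, -0.7, -0.2]
width: 0.584
```

View pics/w17.png

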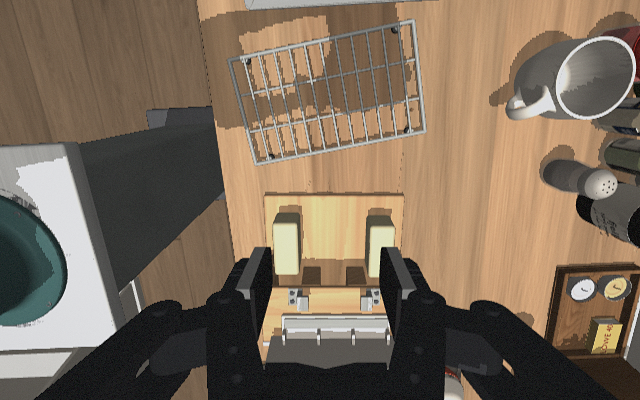

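View pics/t17z.png

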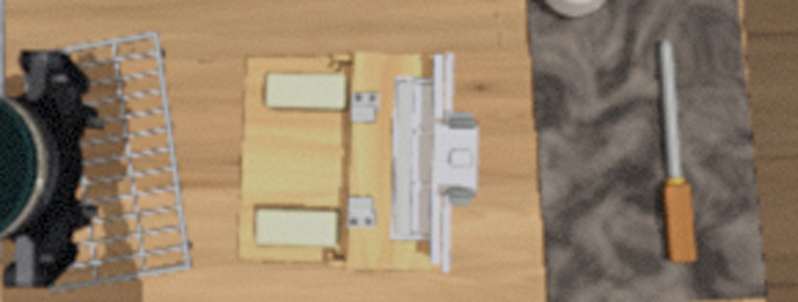

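Run:
```python
from h import *
t=np.load('t17.npy',allow_pickle=True).item()
def q(L,z):
    P=np.array([ray(t,u/2.75+170,v/2.75+200,z) for u,v in L]); return P
for n,L,z in [('b3',[(265,72),(347,72),(347,108),(267,108)],.056),('b1',[(256,208),(340,210),(338,247),(256,245)],.056),('rack',[(23,58),(157,33),(189,267),(50,290)],.018)]:
    P=q(L,z);d=P[0]+P[1]-P[2]-P[3];e=P[0]+P[3]-P[1]-P[2];print(n,P.mean(0).round(4),np.degrees(np.arctan2(d[1],d[0])).round(1),np.degrees(np.arctan2(e[1],e[0])).round(1),np.linalg.norm(d)/2,np.linalg.norm(e)/2)
w=np.load('w17.npy',allow_pickle=True).item()
for n,L in [('rackw',[(229,60),(414,19),(425,130),(256,164)])]:
    P=np.array([ray(w,u,v,.018) for u,v in L]);d=P[1]+P[2]-P[0]-P[3];print(n,P.mean(0).round(4),np.degrees(np.arctan2(d[1],d[0])))
cv2.imwrite('pics/w17z.png',cv2.resize(w['pixels'][190:300,230:430,::-1],None,fx=4,fy=4,interpolation=cv2.INTER_CUBIC))
```

```text
b3 [0.5533 0.0079 0.056 ] 0.6 88.2 0.03203445297049676 0.07213972486051046
b1 [0.4334 0.0179 0.056 ] -2.5 87.0 0.031767204764043315 0.0726918976318497
rack [0.4972 0.1987 0.018 ] 7.8 98.2 0.21496528668970244 0.12693116427892498
rackw [0.5008 0.2009 0.018 ] 8.463998217704571
```

View pics/w17z.png

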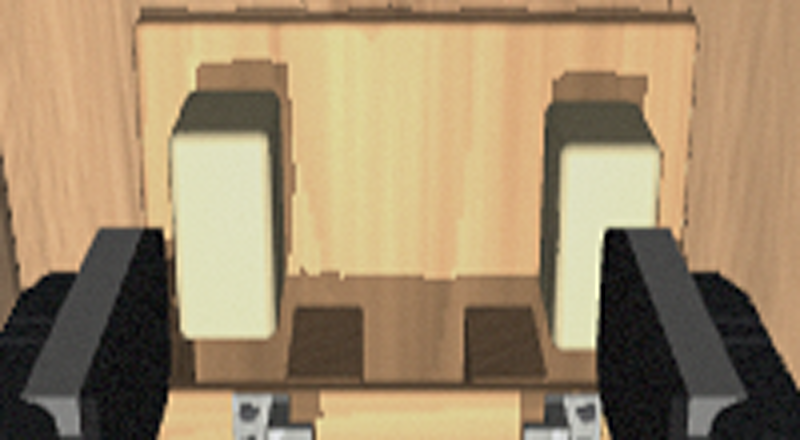

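```bash
python3 -m jog '[[20,-40,-20,0,52],[40,-80,-60,0,52],[63,-122,-110,0,52],[63,-122,-160,0,52],[63,-122,-210,0,52],[63,-122,-245,0,52],[63,-122,-265,0,52],[63,-122,-275,0,52],[63,-122,-275,0,52],[63,-122,-275,0,52]]'
python3 - <<'E'
from h import *
w=shot('wrist','w18.png')
E
```

```text
time: 36.45
tool_pos: [0.5546, 0.0077, 0.0391]
tcp_rot: [-1.183, 1.246, -1.248]
wrist_force: [0.6, 0.3, 0.9]
width: 0.607
```

View pics/w18.png

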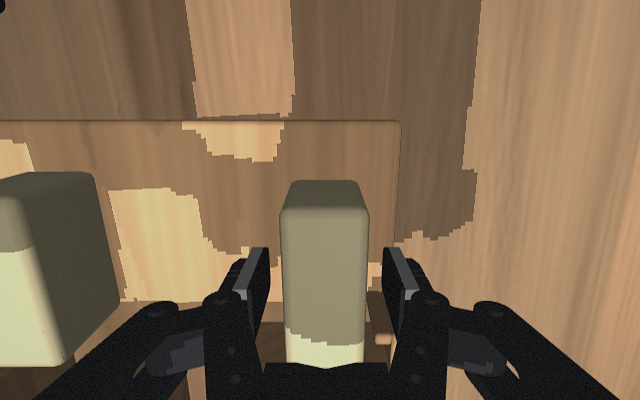

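```bash
python3 -m jog '[[0,0,0,0,40],[0,0,0,0,28],[0,0,0,0,28],[0,0,0,0,28],[0,0,20,0,28],[0,0,50,0,28],[-1,40,70,3,28],[-3,90,80,6,28],[-5,140,80,9,28],[-6,170,80,11,28]]' 35
python3 -m jog '[[0,20,0,0,28],[0,29,0,0,28],[0,29,0,0,28],[0,29,0,0,28],[0,29,0,0,28],[0,29,0,0,28],[0,29,0,0,28],[0,29,0,0,28],[0,29,0,0,28],[0,29,0,0,28]]' 35
python3 - <<'E'
from h import *
w=shot('wrist','w19.png')
t=shot('top','t19.png');cv2.imwrite('pics/t19z.png',cv2.resize(t['pixels'][200:310,170:460,::-1],None,fx=2.75,fy=2.75,interpolation=cv2.INTER_CUBIC))
E
```

```text
time: 37.75
tool_pos: [0.5468, 0.1797, 0.1176]
tcp_rot: [-1.273, 1.104, -1.103]
wrist_force: [0.5, -0.1, -1.2]
width: 0.365
time: 39.0
tool_pos: [0.5475, 0.2067, 0.1179]
tcp_rot: [-1.272, 1.105, -1.105]
wrist_force: [0.1, -0.9, -1.2]
width: 0.366
```

View pics/w19.png

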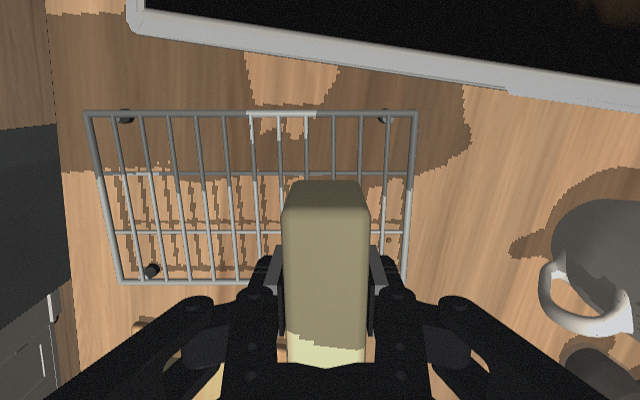

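View pics/t19z.png

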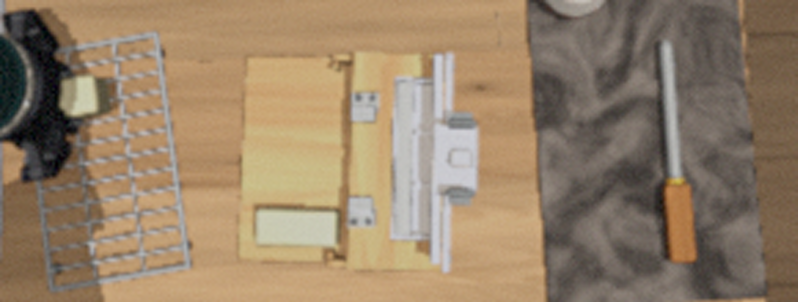

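```bash
python3 -m jog '[[0,0,-25,0,28],[0,0,-50,0,28],[0,0,-62,0,28],[0,0,-68,0,28],[0,0,-70,0,28],[0,0,-71,0,28],[0,0,-72,0,28],[0,0,-72,0,28],[0,0,-72,0,28],[0,0,-72,0,28]]' 35
```

```text
time: 40.35
tool_pos: [0.5475, 0.2067, 0.046]
tcp_rot: [-1.272, 1.105, -1.106]
wrist_force: [-0.2, 0.0, -1.2]
width: 0.369
```

```bash
python3 -m jog '[[0,0,-1,0,28],[0,0,-1.5,0,28],[0,0,-1.5,0,34],[0,0,-1.5,0,38],[0,0,-1.5,0,44],[0,0,-1.5,0,50],[0,0,15,0,52],[0,0,60,0,52],[0,-40,90,-5,52],[-30,-90,110,-11,52]]' 35
python3 - <<'E'
from h import *
w=shot('wrist','w20.png')
print(bot.read_state()['tool_pos'])
E
```

```text
time: 41.6
tool_pos: [0.5206, 0.1166, 0.16]
tcp_rot: [-1.177, 1.244, -1.251]
wrist_force: [-0.2, -1.1, 0.8]
width: 0.609
[0.51582531 0.11146795 0.16068917]
```

View pics/w20.png

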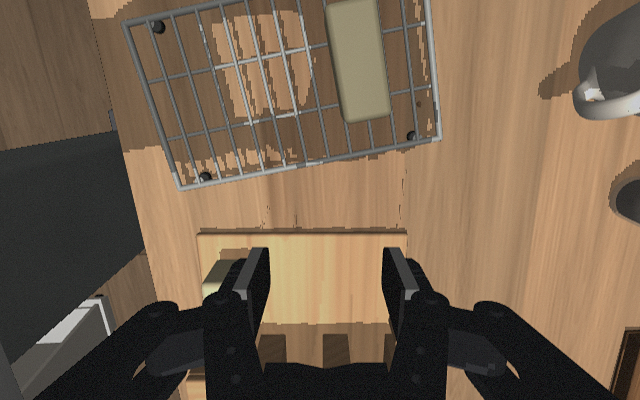

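```bash
python3 -m jog '[[-40,-50,0,0,52],[-83,-99,0,0,52],[-83,-99,0,0,52],[-83,-99,-40,0,52],[-83,-99,-80,0,52],[-83,-99,-105,0,52],[-83,-99,-117,0,52],[-83,-99,-117,0,52],[-83,-99,-117,0,52],[-83,-99,-117,0,52]]'
python3 - <<'E'
from h import *
w=shot('wrist','w21.png')
E
```

```text
time: 42.9
tool_pos: [0.4357, 0.0177, 0.0401]
tcp_rot: [-1.182, 1.246, -1.249]
wrist_force: [0.7, 0.5, -0.0]
width: 0.614
```

View pics/w21.png

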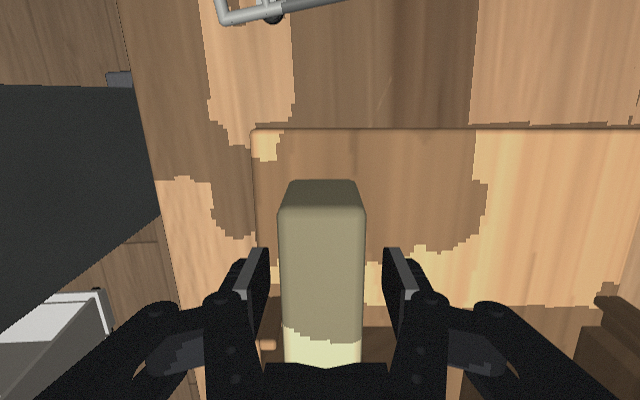

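```bash
python3 -m jog '[[0,0,0,0,40],[0,0,0,0,28],[0,0,0,0,28],[0,0,0,0,28],[0,0,20,0,28],[0,0,50,0,28],[3,40,70,3,28],[7,90,80,6,28],[11,140,80,9,28],[14,170,80,11,28]]' 35
python3 -m jog '[[0,5,0,0,28],[0,5,0,0,28],[0,5,0,0,28],[0,5,0,0,28],[0,5,0,0,28],[0,5,0,0,28],[0,5,0,0,28],[0,5,0,0,28],[0,5,0,0,28],[0,5,0,0,28]]' 35
python3 - <<'E'
from h import *
w=shot('wrist','w22.png')
E
```

```text
time: 44.2
tool_pos: [0.4482, 0.1896, 0.1186]
tcp_rot: [-1.273, 1.104, -1.103]
wrist_force: [1.0, -0.5, 0.2]
width: 0.368
time: 45.45
tool_pos: [0.4485, 0.1927, 0.1189]
tcp_rot: [-1.272, 1.106, -1.105]
wrist_force: [0.3, -0.2, -1.3]
width: 0.368
```

View pics/w22.png

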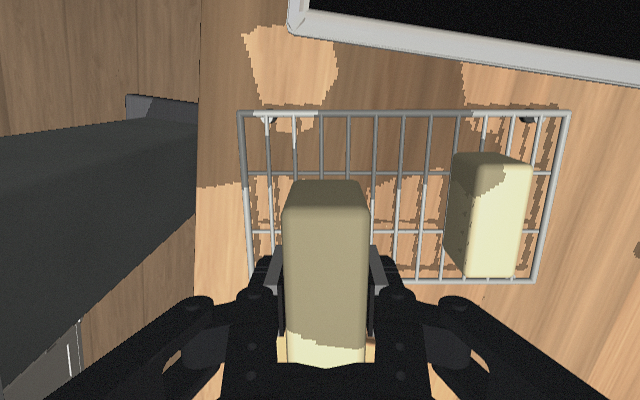

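```bash
python3 -m jog '[[0,0,-25,0,28],[0,0,-50,0,28],[0,0,-62,0,28],[0,0,-68,0,28],[0,0,-71,0,28],[0,0,-72.5,0,28],[0,0,-73.5,0,28],[0,0,-73.5,0,28],[0,0,-73.5,0,28],[0,0,-73.5,0,28]]' 35
python3 -m jog '[[0,0,0,0,34],[0,0,0,0,38],[0,0,0,0,44],[0,0,0,0,50],[0,0,0,0,52],[0,0,15,0,52],[0,0,60,0,60],[0,-20,100,-4,70],[10,-80,130,-8,80],[20,-140,140,-11,80]]' 35
python3 - <<'E'
from h import *
t=shot('top','t23.png');np.save('t23.npy',t,allow_pickle=True)
cv2.imwrite('pics/t23z.png',cv2.resize(t['pixels'][200:310,170:460,::-1],None,fx=2.75,fy=2.75,interpolation=cv2.INTER_CUBIC))
w=shot('wrist','w23.png')
E
```

```text
time: 46.75
tool_pos: [0.4486, 0.1927, 0.0455]
tcp_rot: [-1.272, 1.105, -1.106]
wrist_force: [-0.2, 1.1, -0.3]
width: 0.367
time: 48.0
tool_pos: [0.4696, 0.0561, 0.1885]
tcp_rot: [-1.179, 1.243, -1.25]
wrist_force: [1.4, -0.1, -0.3]
width: 0.937
```

View pics/t23z.png

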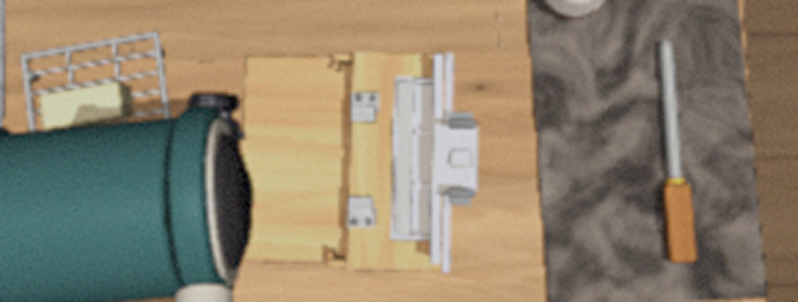

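View pics/w23.png

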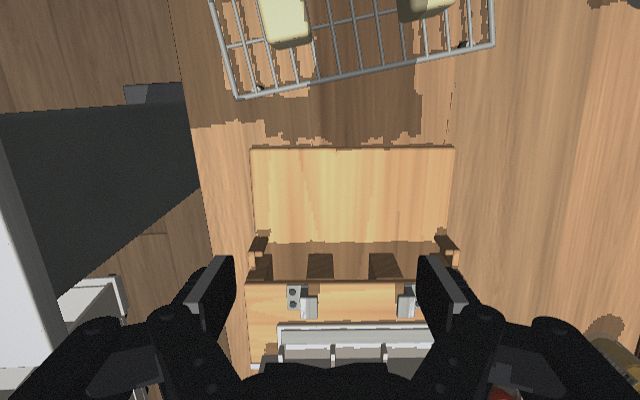

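```bash
python3 -m jog '[[0,0,40,0,80],[5,-20,70,0,80],[10,-70,80,0,80],[15,-120,80,0,80],[22,-170,80,0,80],[22,-170,80,0,80],[22,-170,80,0,80],[22,-170,80,0,80],[22,-170,80,0,80],[22,-170,80,0,80]]' 40
python3 - <<'E'
from h import *
w=shot('wrist','w24.png');np.save('w24.npy',w,allow_pickle=True)
cv2.imwrite('pics/w24z.png',cv2.resize(w['pixels'][30:300,150:510,::-1],None,fx=2.2,fy=2.2,interpolation=cv2.INTER_CUBIC))
E
```

```text
time: 49.35
tool_pos: [0.4898, -0.1124, 0.2646]
tcp_rot: [-1.185, 1.246, -1.246]
wrist_force: [0.5, 0.3, 0.1]
width: 0.934
```

View pics/w24z.png

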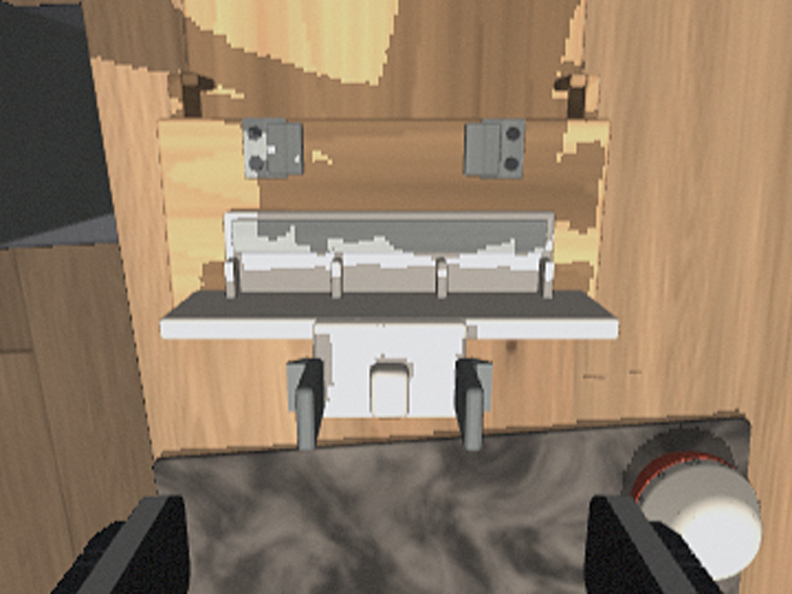

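```bash
python3 -m jog '[[1,-5.5,-20,0,80],[1,-5.5,-45,0,80],[1,-5.5,-70,0,80],[1,-5.5,-88,0,80],[1,-5.5,-99,0,80],[1,-5.5,-99,0,80],[1,-5.5,-99,0,72],[1,-5.5,-99,0,66],[1,-5.5,-99,0,64],[1,-5.5,-99,0,64]]' 40
python3 -m jog '[[0,0,0,0,58],[0,0,0,0,54],[0,0,0,0,50],[0,0,0,0,46],[0,0,0,0,42],[0,0,0,0,40],[0,0,0,0,40],[0,0,0,0,40],[0,0,0,0,40],[0,0,0,0,40]]' 40
python3 - <<'E'
from h import *
w=shot('wrist','w25.png')
E
```

```text
time: 50.65
tool_pos: [0.491, -0.1188, 0.1659]
tcp_rot: [-1.184, 1.247, -1.248]
wrist_force: [0.4, 0.2, 0.1]
width: 0.749
time: 51.9
tool_pos: [0.4908, -0.1193, 0.1672]
tcp_rot: [-1.185, 1.247, -1.248]
wrist_force: [-4.4, -0.8, 10.8]
width: 0.473
```

View pics/w25.png

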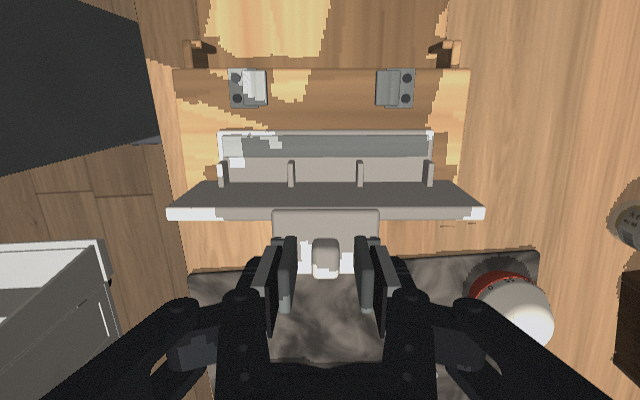

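```bash
python3 -m jog '[[0,0,10,0,40],[0,0,25,0,40],[0,0,38,0,40],[0,0,38,0,40],[1,20,38,0,40],[2,45,38,0,40],[4,70,38,0,40],[4,78,38,0,40],[4,78,38,0,40],[4,78,38,0,40]]' 40
python3 - <<'E'
from h import *
w=shot('wrist','w26.png');np.save('w26.npy',w,allow_pickle=True)
print(bot.read_state()['tool_pos'])
for n,f in(('4','w4'),('5','w5'),('26','w26')):
    im=cv2.imread(f'pics/{f}.png'); cv2.imwrite(f'pics/c{n}.png',cv2.resize(im[100:290,150:510],None,fx=2.2,fy=2.2,interpolation=cv2.INTER_CUBIC))
E
```

```text
time: 53.2
tool_pos: [0.4947, -0.0413, 0.2035]
tcp_rot: [-1.185, 1.248, -1.248]
wrist_force: [-0.1, 0.0, -0.9]
width: 0.471
[ 0.49477517 -0.0414202   0.20349352]
```

View pics/c4.png

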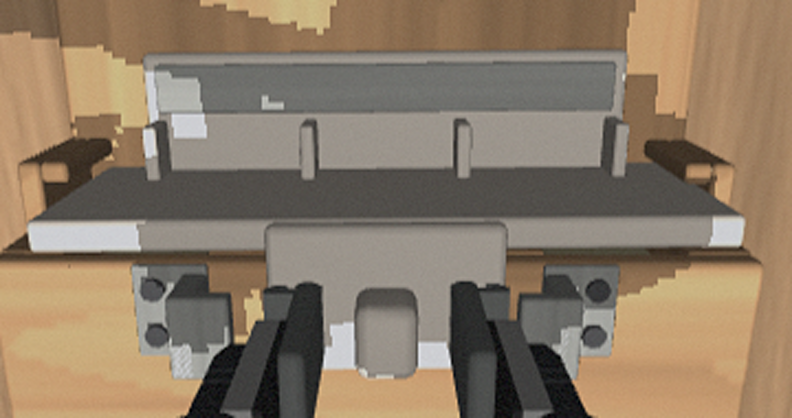

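View pics/c26.png

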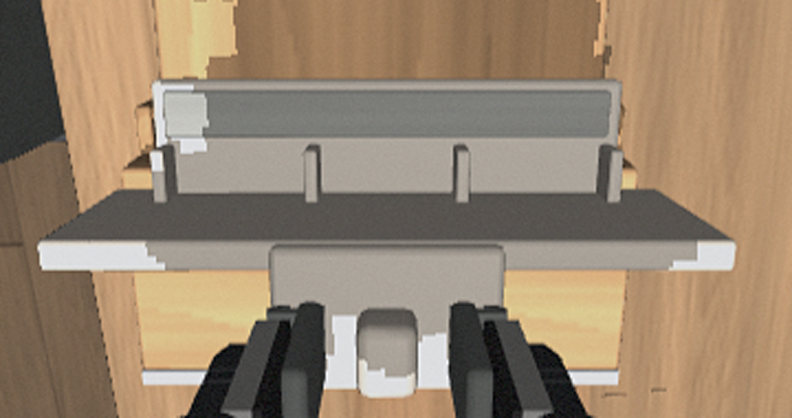

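View pics/w26.png

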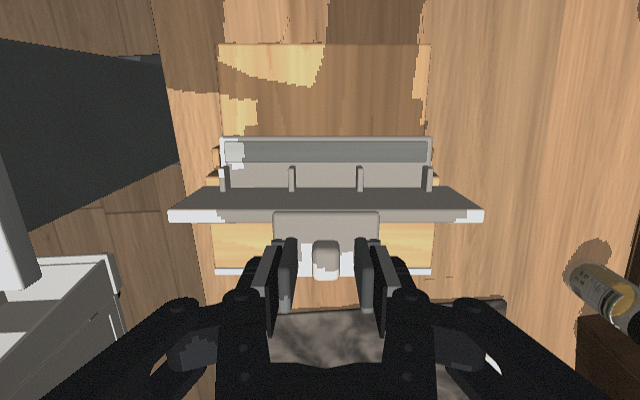

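Run:
```python
from h import *
w=np.load('w26.npy',allow_pickle=True).item()
T=np.array([0.49478,-0.04142,0.20349])
R=np.array(w['R']);t=np.array(w['t'])
a=-1.6230; X=np.array([np.cos(a),np.sin(a),0]);Y=np.array([-np.sin(a),np.cos(a),0]);Z=np.array([0,0,1.])
o=lambda L:np.array([(u/2.2+150,v/2.2+100) for u,v in L])
A=o([(30,218),(744,216),(32,250),(743,247),(146,54),(627,54),(300,124),(625,124)][:6])
B=o([(39,241),(735,240),(40,270),(733,269),(155,82),(620,82)])
def pr(c,wf,zf):
    x,y,z,pt=c   # cover origin rel TCP mm
    P=[(-11,-85,56),(-11,85,56),(-3,-85,56),(-3,85,56),(-45,-wf,zf),(-45,wf,zf)]
    out=[]
    for p in P:
        px=p[0]*np.cos(pt)+p[2]*np.sin(pt);pz=-p[0]*np.sin(pt)+p[2]*np.cos(pt)
        out.append(proj(w,T+X*(px+x)/1e3+Y*(p[1]+y)/1e3+Z*(pz+z)/1e3))
    return np.array(out)
f=lambda q:np.concatenate([(pr((q[0],q[1],q[2],0),q[7],q[8])-A).ravel(),(pr(q[3:7],q[7],q[8])-B).ravel()])
r=least_squares(f,[-12,0,-96,-12,0,-98,0,60,20],x_scale=[1,1,1,1,1,1,.01,1,1])
print(r.x.round(3));print(f(r.x).round(1))
```

```text
[-1.25390e+01  1.19000e+00 -9.88070e+01 -3.68500e+00  1.18600e+00
 -1.01262e+02 -3.90000e-02  6.68080e+01  1.33770e+01]
[-0.7 -0.5  0.8  0.4  0.6 -0.6 -0.9  0.7  0.3 -0.1  0.  -0.1 -0.5 -0.7
  0.5 -0.3  0.9  0.2 -0.4  0.6 -0.4  0.1 -0.2  0.1]
```

View pics/c5.png

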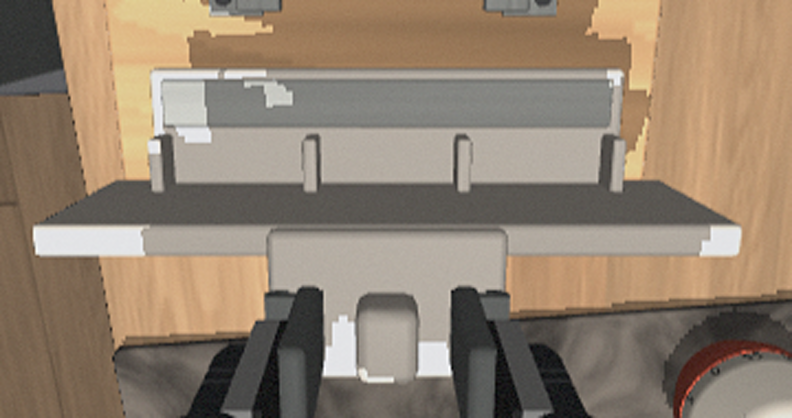

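Run:
```python
from h import *
im=cv2.imread('pics/w25.png');cv2.imwrite('pics/c25.png',cv2.resize(im[100:290,150:510],None,fx=2.2,fy=2.2,interpolation=cv2.INTER_CUBIC))
t=shot('top','t26.png');np.save('t26.npy',t,allow_pickle=True)
cv2.imwrite('pics/t26z.png',cv2.resize(t['pixels'][205:310,240:350,::-1],None,fx=5.6,fy=5.6,interpolation=cv2.INTER_CUBIC))
```

```text
(no output)
```

View pics/c25.png

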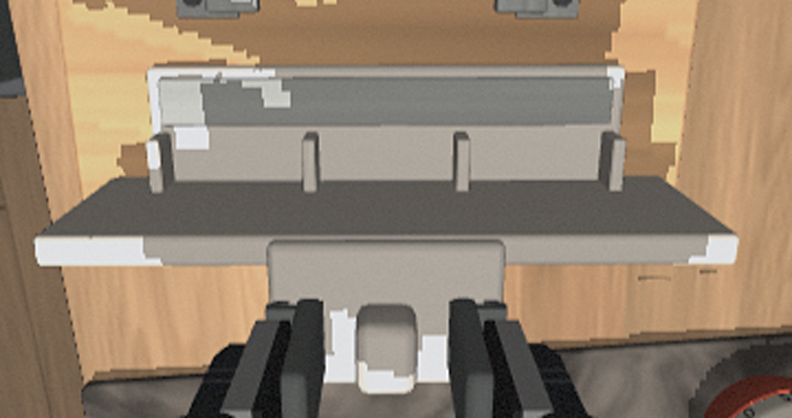

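View pics/t26z.png

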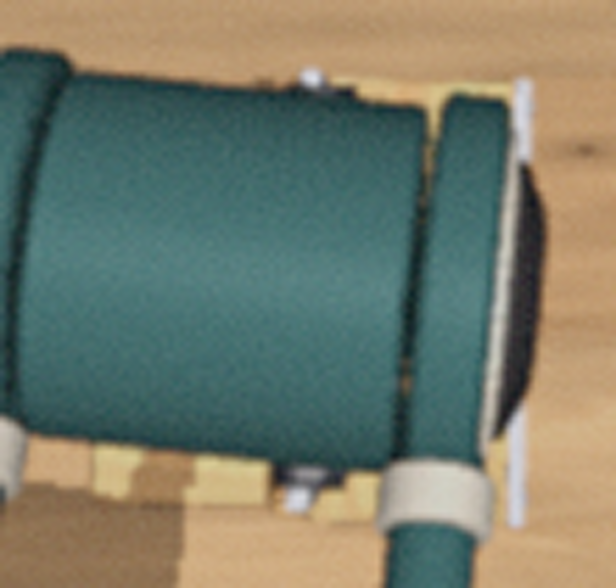

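Run:
```python
from h import *
w=np.load('w26.npy',allow_pickle=True).item()
T=np.array([0.49478,-0.04142,0.20349])
a=-1.6230; X=np.array([np.cos(a),np.sin(a),0]);Y=np.array([-np.sin(a),np.cos(a),0]);Z=np.array([0,0,1.])
o=lambda L:np.array([(u/2.2+150,v/2.2+100) for u,v in L])
D=[o(L) for L in ([(30,218),(744,216),(32,250),(743,247),(146,54),(627,54),(300,122),(470,120)],
[(34,226),(741,226),(35,255),(740,255),(152,71),(622,71),(303,136),(470,136)],
[(36,236),(738,235),(37,265),(736,264),(148,68),(624,68),(303,134),(469,134)],
[(39,241),(735,240),(40,270),(733,269),(155,82),(620,82),(304,147),(469,147)])]
def pr(c,wf,zf,wr,xr,zr):
    x,y,z,pt=c
    P=[(-11,-85,56),(-11,85,56),(-3,-85,56),(-3,85,56),(-45,-wf,zf),(-45,wf,zf),(xr,-wr-2,zr),(xr,wr+2,zr)]
    out=[]
    for p in P:
        px=p[0]*np.cos(pt)+p[2]*np.sin(pt);pz=-p[0]*np.sin(pt)+p[2]*np.cos(pt)
        out.append(proj(w,T+X*(px+x)/1e3+Y*(p[1]+y)/1e3+Z*(pz+z)/1e3))
    return np.array(out)
free=[0,1,0,1]
def f(q):
    r=[]
    for i in range(4):
        c=q[4*i:4*i+4]; r.append((pr((c[0],c[1],c[2],c[3]*free[i]),*q[16:21])-D[i]).ravel())
    return np.concatenate(r)
q0=[-12,0,-96,0]*4+[67,13,28,-30,35]
r=least_squares(f,q0,x_scale=[1,1,1,.01]*4+[1]*5)
x=r.x
for i in range(4): 
    c=x[4*i:4*i+4];print(c.round(3),'x at z100',(c[0]+100*np.sin(c[3]*free[i])).round(2))
print(x[16:].round(1),np.abs(f(x)).max(), np.sqrt(np.mean(f(x)**2)))
```

```text
[-12.32    1.083 -98.922  37.489] x at z100 -12.32
[-6.4740e+00  1.2400e+00 -9.9253e+01 -6.8000e-02] x at z100 -13.22
[  -7.753    1.043 -100.339 -196.735] x at z100 -7.75
[-3.13500e+00  1.16600e+00 -1.01173e+02 -4.90000e-02] x at z100 -8.02
[ 68.4   8.7  22.6 -26.   10.1] 1.304473319496708 0.5207525824691795
```

```bash
python3 -m jog '[[0.5,5,0,0,40],[0.5,9,0,0,40],[0.5,9,0,0,40],[0.5,9,-15,0,40],[0.5,9,-30,0,40],[0.5,9,-42,0,40],[0.5,9,-50,0,40],[0.5,9,-54,0,40],[0.5,9,-54,0,40],[0.5,9,-54,0,40]]' 40
python3 - <<'E'
from h import *
w=shot('wrist','w27.png')
s=shot('scene','s27.png');cv2.imwrite('pics/s27z.png',cv2.resize(s['pixels'][180:290,270:420,::-1],None,fx=5,fy=5,interpolation=cv2.INTER_CUBIC))
E
```

```text
time: 54.55
tool_pos: [0.4958, -0.0317, 0.1501]
tcp_rot: [-1.183, 1.247, -1.248]
wrist_force: [0.6, 0.6, -2.0]
width: 0.468
```

View pics/w27.png

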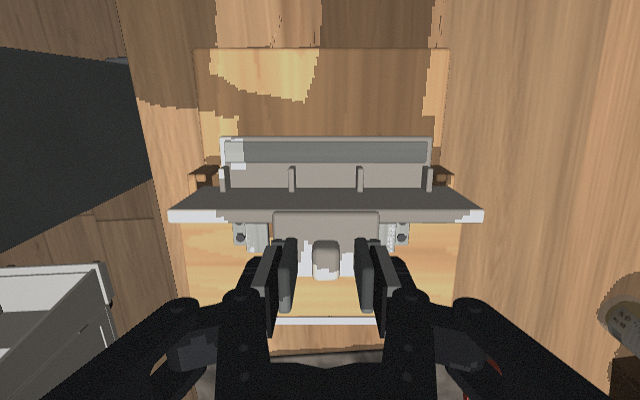

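View pics/s27z.png

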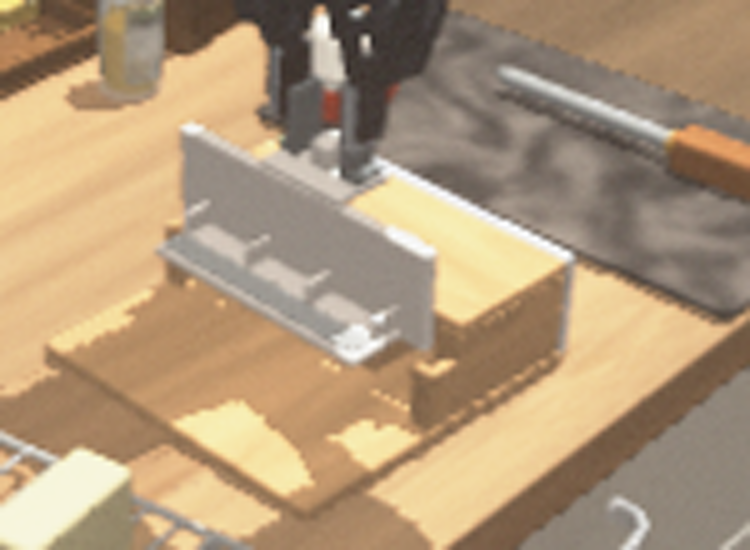

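```bash
python3 -m jog '[[0,0,-4,0,40],[0,0,-8,0,40],[0,0,-12,0,40],[0,0,-14,0,40],[0,0,-16,0,40],[0,0,-18,0,40],[0,0,-20,0,40],[0,0,-20,0,40],[0,0,-20,0,40],[0,0,-20,0,40]]' 40
python3 - <<'E'
from h import *
w=shot('wrist','w28.png')
E
```

```text
time: 55.9
tool_pos: [0.4913, -0.0321, 0.1307]
tcp_rot: [-1.192, 1.253, -1.243]
wrist_force: [-18.7, -1.3, 19.8]
width: 0.471
```

View pics/w28.png

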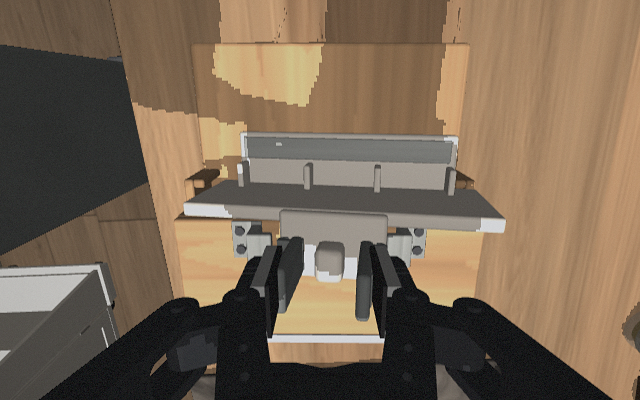

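```bash
python3 -m jog '[[0,0,5,0,40],[0,0,12,0,40],[0,0,20,0,40],[0,0,30,0,40],[0,0,40,0,40],[0,0,60,0,40],[0,0,80,0,40],[0,0,80,0,40],[0,0,80,0,40],[0,0,80,0,40]]' 40
python3 - <<'E'
from h import *
w=shot('wrist','w29.png');np.save('w29.npy',w,allow_pickle=True)
cv2.imwrite('pics/c29.png',cv2.resize(w['pixels'][100:290,150:510,::-1],None,fx=2.2,fy=2.2,interpolation=cv2.INTER_CUBIC))
print(bot.read_state()['tool_pos'])
E
python3 - <<'E'
import cv2
im=cv2.imread('pics/w23.png');cv2.imwrite('pics/w23z.png',cv2.resize(im[220:330,220:480],None,fx=3,fy=3,interpolation=cv2.INTER_CUBIC))
E
```

```text
time: 57.2
tool_pos: [0.4945, -0.0316, 0.2084]
tcp_rot: [-1.186, 1.249, -1.246]
wrist_force: [-0.2, 0.5, -2.6]
width: 0.468
[ 0.49456463 -0.03162404  0.20844222]
```

View pics/c29.png

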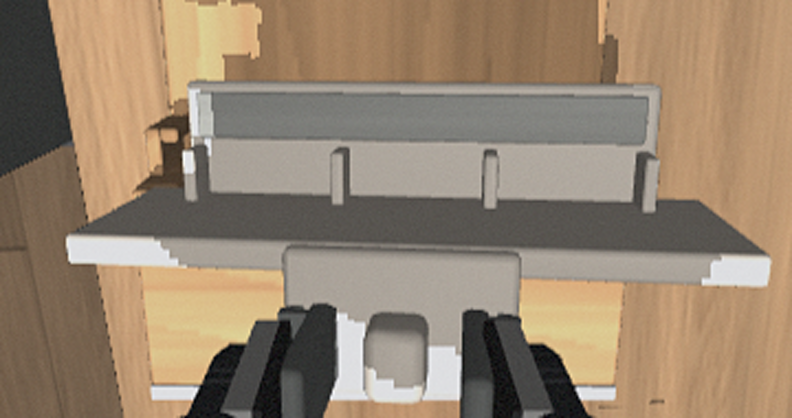

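View pics/w23z.png

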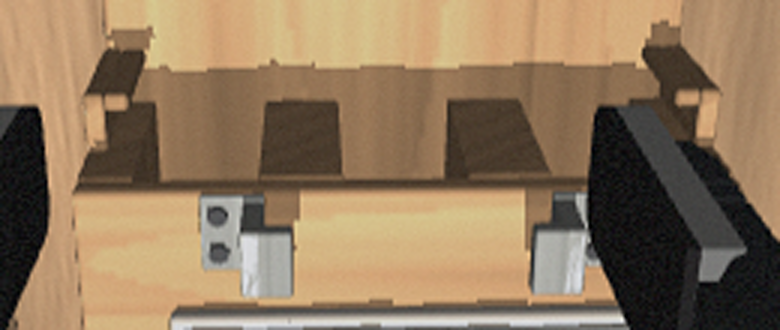

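```bash
python3 -m jog '[[-1,-20,0,0,40],[-2,-45,0,0,40],[-3,-70,0,0,40],[-4,-85,0,0,40],[-4,-85,-10,0,40],[-4,-85,-20,0,40],[-4,-85,-28,0,40],[-4,-85,-34,0,40],[-4,-85,-38,0,40],[-4,-85,-40,0,40]]' 40
python3 -m jog '[[0,0,-1,0,40],[0,0,-2,0,40],[0,0,-3,0,40],[0,0,-3,0,40],[0,0,-3,0,40],[0,0,-3,0,40],[0,0,-3,0,40],[0,0,-3,0,40],[0,0,-3,0,40],[0,0,-3,0,40]]' 40
python3 - <<'E'
from h import *
w=shot('wrist','w30.png')
cv2.imwrite('pics/c30.png',cv2.resize(w['pixels'][100:290,150:510,::-1],None,fx=2.2,fy=2.2,interpolation=cv2.INTER_CUBIC))
E
```

```text
time: 58.5
tool_pos: [0.4929, -0.1173, 0.1708]
tcp_rot: [-1.183, 1.244, -1.25]
wrist_force: [1.7, -1.9, 3.0]
width: 0.466
time: 59.75
tool_pos: [0.4908, -0.1165, 0.1662]
tcp_rot: [-1.185, 1.249, -1.247]
wrist_force: [-0.1, 0.9, -0.9]
width: 0.467
```

View pics/c30.png

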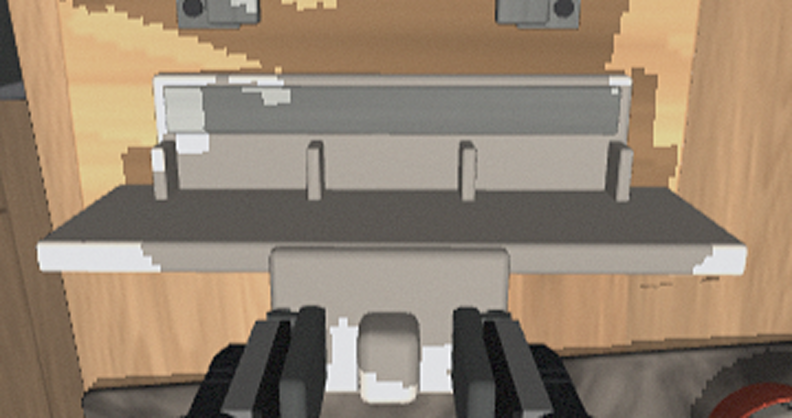

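```bash
python3 -m jog '[[0,0,0,0,46],[0,0,0,0,52],[0,0,0,0,60],[0,0,0,0,68],[0,0,0,0,72],[0,0,0,0,72],[0,0,0,0,72],[0,-3,0,0,72],[0,-3,0,0,72],[0,-3,0,0,72]]' 40
python3 - <<'E'
from h import *
w=shot('wrist','w31.png')
cv2.imwrite('pics/c31.png',cv2.resize(w['pixels'][100:290,150:510,::-1],None,fx=2.2,fy=2.2,interpolation=cv2.INTER_CUBIC))
print(bot.read_state()['tool_pos'])
E
```

```text
time: 61.05
tool_pos: [0.4913, -0.1198, 0.1666]
tcp_rot: [-1.184, 1.248, -1.248]
wrist_force: [0.2, 0.2, 0.0]
width: 0.841
[ 0.49131488 -0.11975334  0.16657591]
```

View pics/c31.png

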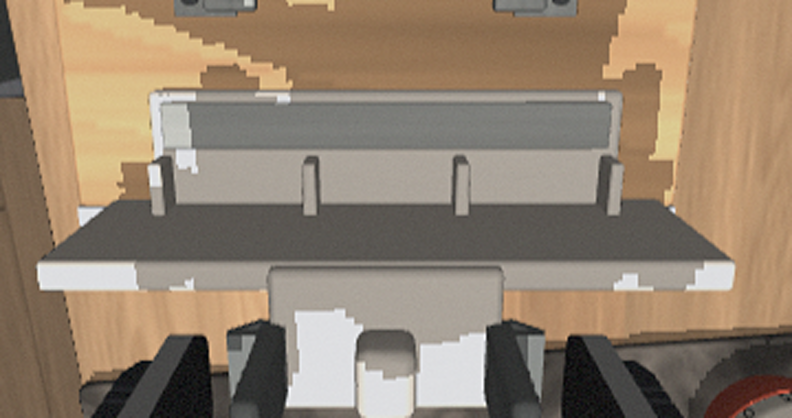

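```bash
cat > cov.py <<'E'
from h import *
w=np.load('w26.npy',allow_pickle=True).item()
T=np.array([0.49478,-0.04142,0.20349])
a=-1.6230; X=np.array([np.cos(a),np.sin(a),0]);Y=np.array([-np.sin(a),np.cos(a),0]);Z=np.array([0,0,1.])
def run(L,pitch=False):
    D=np.array([(u/2.2+150,v/2.2+100) for u,v in L])
    P=[(-11,-85,56),(-11,85,56),(-3,-85,56),(-3,85,56),(-45,-68.4,8.7),(-45,68.4,8.7),(-26,-24.6,10.1),(-26,24.6,10.1)]
    def f(q):
        x,y,z,pt,yw=q; out=[]
        if not pitch: pt=0
        for p in P:
            px=p[0]*np.cos(pt)+p[2]*np.sin(pt);pz=-p[0]*np.sin(pt)+p[2]*np.cos(pt)
            out.append(proj(w,T+X*(px-p[1]*yw+x)/1e3+Y*(p[1]+px*yw+y)/1e3+Z*(pz+z)/1e3))
        return (np.array(out)-D).ravel()
    r=least_squares(f,[-12,0,-96,0,0],x_scale=[1,1,1,.01,.01]); print(r.x.round(3),'at z100',(r.x[0]+100*r.x[3]*pitch).round(2),'rms',np.sqrt(np.mean(r.fun**2)).round(2))
E
python3 - <<'E'
from cov import *
N=[(30,218),(744,216),(32,250),(743,247),(146,54),(627,54),(300,122),(470,120)]
c30=[(38,243),(746,245),(40,273),(744,274),(155,75),(630,75),(307,142),(477,142)]
c31=[(38,263),(734,263),(40,290),(733,290),(150,91),(621,91),(302,157),(470,157)]
for L in (N,c30,c31):
    run(L);run(L,True)
E
```

```text
[-1.2328e+01  1.1160e+00 -9.8921e+01  0.0000e+00  3.0000e-03] at z100 -12.33 rms 0.56
[-1.1956e+01  1.1180e+00 -9.8697e+01 -1.1000e-02  3.0000e-03] at z100 -13.04 rms 0.48
[-6.031e+00  2.506e+00 -9.860e+01  0.000e+00 -2.000e-03] at z100 -6.03 rms 0.49
[-5.9960e+00  2.5050e+00 -9.8578e+01 -1.0000e-03 -2.0000e-03] at z100 -6.1 rms 0.49
[ -1.061   0.943 -99.859   0.      0.   ] at z100 -1.06 rms 0.62
[-1.40400e+00  9.43000e-01 -1.00062e+02  1.00000e-02  0.00000e+00] at z100 -0.4 rms 0.57
```

```bash
python3 -m jog '[[0,-5,0,0,72],[-0.6,-11,-3,0,72],[-0.6,-11,-4,0,66],[-0.6,-11,-4,0,62],[-0.6,-11,-4,0,62],[-0.6,-11,-3.5,0,57],[-0.6,-11,-3,0,53],[-0.6,-11,-2.3,0,49],[-0.6,-11,-1.6,0,45],[-0.6,-11,-1,0,41]]' 30
python3 -m jog '[[0,0,0,0,38],[0,0,0,0,38],[0,0,0,0,38],[0,0,0,0,38],[0,0,0,0,38],[0,0,0,0,38],[0,0,0,0,38],[0,0,0,0,38],[0,0,0,0,38],[0,0,0,0,38]]' 80
python3 - <<'E'
from h import *
w=shot('wrist','w32.png')
cv2.imwrite('pics/c32.png',cv2.resize(w['pixels'][100:290,150:510,::-1],None,fx=2.2,fy=2.2,interpolation=cv2.INTER_CUBIC))
print(bot.read_state()['tool_pos'])
E
```

```text
time: 62.35
tool_pos: [0.4907, -0.1307, 0.1656]
tcp_rot: [-1.184, 1.248, -1.247]
wrist_force: [-0.2, -0.7, -1.7]
width: 0.485
time: 63.6
tool_pos: [0.4909, -0.1309, 0.1661]
tcp_rot: [-1.184, 1.247, -1.248]
wrist_force: [-1.5, -0.9, 5.5]
width: 0.449
[ 0.49090067 -0.13090941  0.16608127]
```

View pics/c32.png

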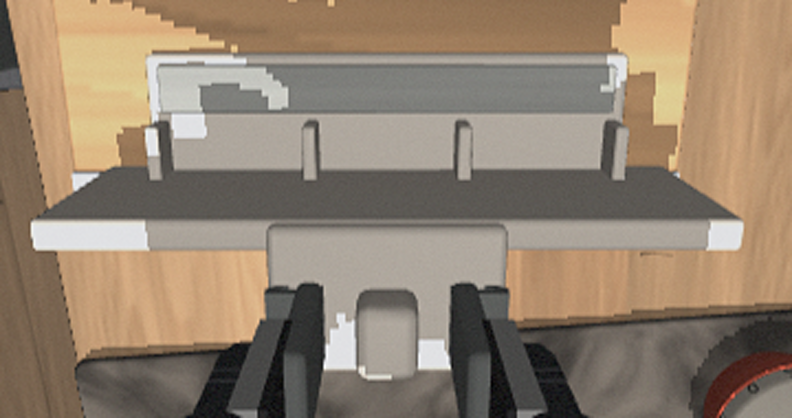

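Good grip close to the original. Lift and measure the droop.

```bash
python3 -m jog '[[0,0,5,0,38],[0,0,12,0,38],[0,0,22,0,38],[0,0,32,0,38],[0,0,38,0,38],[0,0,38,0,38],[0,0,38,0,38],[0,0,38,0,38],[0,0,38,0,38],[0,0,38,0,38]]' 80
python3 - <<'E'
from cov import *
w=shot('wrist','w33.png')
cv2.imwrite('pics/c33.png',cv2.resize(w['pixels'][100:290,150:510,::-1],None,fx=2.2,fy=2.2,interpolation=cv2.INTER_CUBIC))
c32=[(32,220),(743,220),(34,250),(741,249),(147,54),(628,54),(303,122),(472,122)]
run(c32);run(c32,True)
E
```

```text
time: 64.9
tool_pos: [0.4906, -0.1307, 0.2034]
tcp_rot: [-1.184, 1.248, -1.247]
wrist_force: [-0.2, 0.7, -1.9]
width: 0.449
[-1.1848e+01  1.3280e+00 -9.9417e+01  1.1000e-02  0.0000e+00] at z100 -11.85 rms 0.44
[-1.1912e+01  1.3280e+00 -9.9455e+01  2.0000e-03  0.0000e+00] at z100 -11.72 rms 0.44
```

View pics/c33.png

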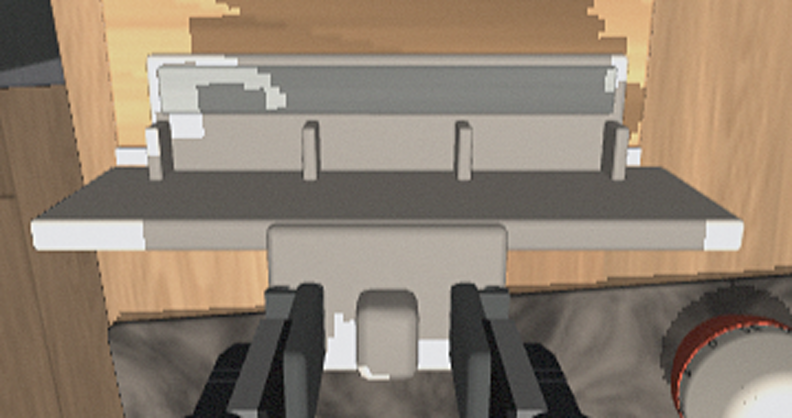

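```bash
python3 -m jog '[[1,20,5,0,38],[2,45,5,0,38],[3,70,5,0,38],[4,85,2,0,38],[4,90,0,0,38],[4,90,-15,0,38],[4,90,-30,0,38],[4,90,-42,0,38],[4,90,-50,0,38],[4,90,-50,0,38]]' 80
python3 -m jog '[[0,0,-3,0,38],[0,0,-6,0,38],[0,0,-9,0,38],[0,0,-12,0,38],[0,0,-15,0,38],[0,0,-17,0,38],[0,0,-19,0,38],[0,0,-20,0,38],[0,0,-20,0,38],[0,0,-20,0,38]]' 80
python3 - <<'E'
from cov import *
w=shot('wrist','w34.png')
E
```

```text
time: 66.2
tool_pos: [0.494, -0.0408, 0.1525]
tcp_rot: [-1.185, 1.249, -1.247]
wrist_force: [-0.7, 0.3, -2.8]
width: 0.45
time: 67.45
tool_pos: [0.4947, -0.0407, 0.1336]
tcp_rot: [-1.184, 1.248, -1.247]
wrist_force: [-0.6, 0.3, -2.4]
width: 0.451
```

View pics/w34.png

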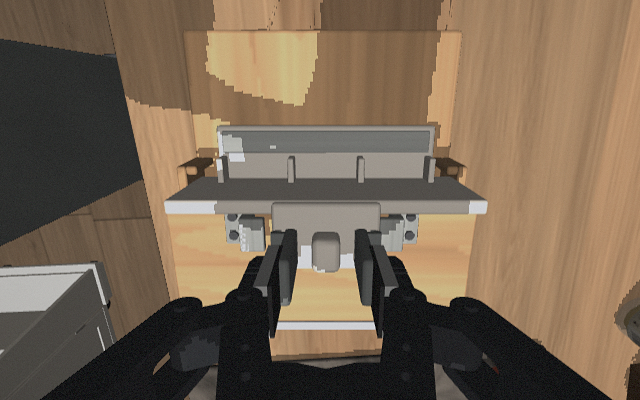

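```bash
python3 -m jog '[[0,0,-4,0,38],[0,0,-8,0,38],[0,0,-12,0,38],[0,0,-16,0,38],[0,0,-19,0,38],[0,0,-21,0,38],[0,0,-23,0,38],[0,0,-24,0,38],[0,0,-24,0,38],[0,0,-24,0,38]]' 80
```

```text
time: 68.75
tool_pos: [0.4947, -0.0411, 0.1103]
tcp_rot: [-1.185, 1.247, -1.248]
wrist_force: [-4.2, -3.1, 5.2]
width: 0.448
```

```bash
python3 -m jog '[[0,0,-1,0,38],[0,0,-1,0,41],[0,0,-1.4,0,44],[0,0,-1.9,0,47],[0,0,-2.4,0,50],[0,0,-3,0,53],[0,0,-3.4,0,56],[0,0,-3.8,0,60],[0,0,-3.8,0,65],[0,0,-3.8,0,72]]' 30
python3 -m jog '[[0,0,0,0,76],[0,0,0,0,80],[0,0,0,0,80],[0,0,3,0,80],[0,0,15,0,80],[0,0,40,0,80],[0,0,80,0,80],[0,0,120,0,80],[0,0,150,0,80],[0,0,180,0,80]]' 30
python3 - <<'E'
from cov import *
w=shot('wrist','w35.png')
w=shot('wrist','w35.png');np.save('w35.npy',w,allow_pickle=True)
cv2.imwrite('pics/w35z.png',cv2.resize(w['pixels'][40:340,180:540,::-1],(720,600)))
print(bot.read_state()['tool_pos'])
E
```

```text
time: 70.0
tool_pos: [0.4946, -0.0405, 0.1055]
tcp_rot: [-1.184, 1.248, -1.247]
wrist_force: [0.4, 0.1, -0.7]
width: 0.846
time: 71.25
tool_pos: [0.4948, -0.0407, 0.2882]
tcp_rot: [-1.183, 1.246, -1.248]
wrist_force: [-0.0, 0.3, -0.7]
width: 0.935
[ 0.49710364 -0.0410221   0.29119095]
```

View pics/w35z.png

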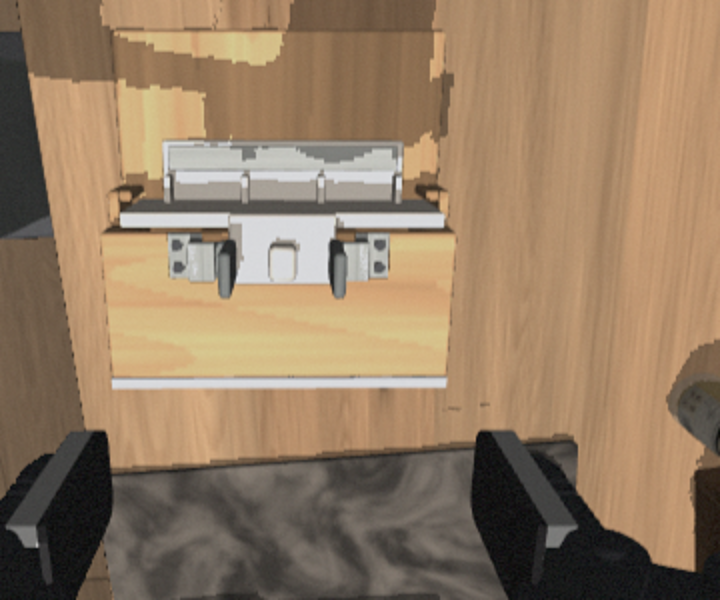

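```bash
python3 -m jog '[[2,10,0,0,85],[4.6,24.5,0,0,85],[4.6,24.5,0,0,85],[4.6,24.5,0,0,85],[4.6,24.5,0,0,85],[4.6,24.5,0,0,85],[4.6,24.5,0,0,85],[4.6,24.5,0,0,85],[4.6,24.5,0,0,85],[4.6,24.5,0,0,85]]'
python3 - <<'E'
from cov import *
w=shot('wrist','w36.png');print(bot.read_state()['tool_pos'])
a=cv2.imread('pics/w2.png')[120:300,220:420];b=cv2.imread('pics/w36.png')[120:300,220:420]
cv2.imwrite('pics/cmp.png',cv2.resize(np.hstack([a,b]),None,fx=2,fy=2.4,interpolation=cv2.INTER_CUBIC))
ga=cv2.cvtColor(a,6).astype(np.float32);gb=cv2.cvtColor(b,6).astype(np.float32)
def sh(s):
    return [np.round(v,2) for v in cv2.phaseCorrelate(ga[s],gb[s],cv2.createHanningWindow(ga[s].shape[::-1],cv2.CV_32F))]
print('cover',sh(np.s_[10:60,20:190]),'tabs',sh(np.s_[55:95,60:135]),'mould',sh(np.s_[80:120,5:195]),'ltab',sh(np.s_[60:95,65:85]),'rtab',sh(np.s_[60:95,120:140]))
t=shot('top','t36.png');np.save('t36.npy',t,allow_pickle=True)
cv2.imwrite('pics/t36z.png',cv2.resize(t['pixels'][130:320,170:450,::-1],None,fx=2.85,fy=2.85,interpolation=cv2.INTER_CUBIC))
s=shot('scene','s36.png');cv2.imwrite('pics/s36z.png',cv2.resize(s['pixels'][160:330,190:450,::-1],None,fx=3,fy=3,interpolation=cv2.INTER_CUBIC))
E
```

```text
time: 72.6
tool_pos: [0.4993, -0.0162, 0.2858]
tcp_rot: [-1.184, 1.247, -1.248]
wrist_force: [-0.2, -0.2, 0.3]
width: 1.0
[ 0.49929442 -0.01624257  0.28580412]
cover [array([1.78, 1.17]), np.float64(0.76)] tabs [array([2.66, 1.57]), np.float64(0.98)] mould [array([0.1 , 0.22]), np.float64(0.94)] ltab [array([1.82, 1.97]), np.float64(0.87)] rtab [array([0.4 , 1.05]), np.float64(0.74)]
```

View pics/cmp.png

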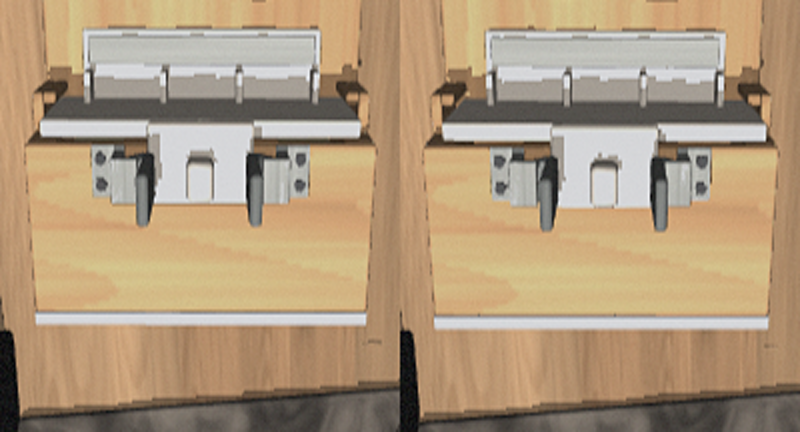

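View pics/t36z.png

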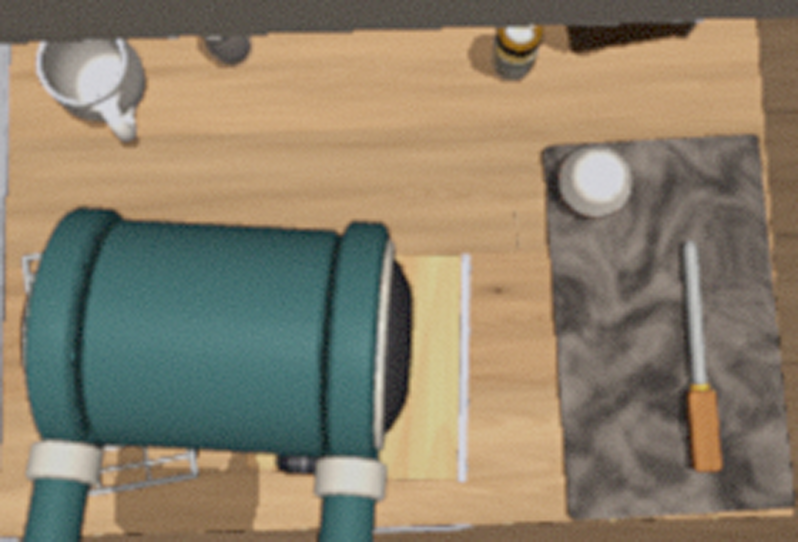

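View pics/s36z.png

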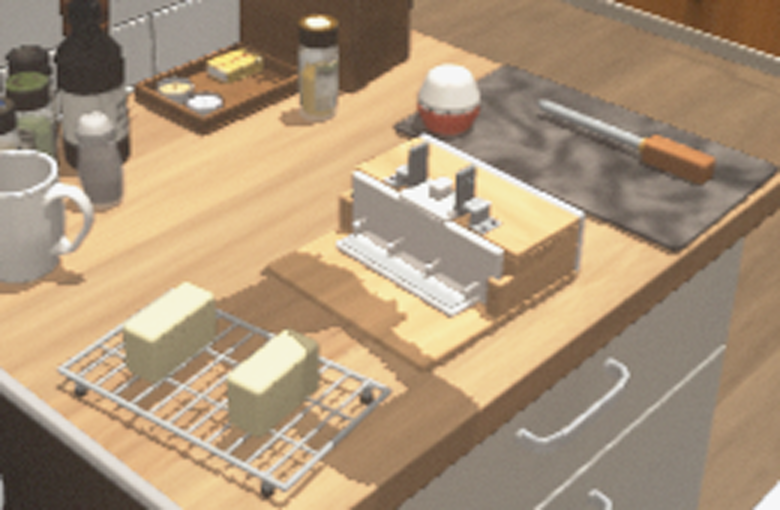

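Run:
```python
from cov import *
a=cv2.imread('pics/scene0.png');b=cv2.imread('pics/s36.png')
A=a[205:270,280:390];B=b[205:270,280:390]
cv2.imwrite('pics/cmp2.png',cv2.resize(np.hstack([A,B]),None,fx=3.6,fy=3.6,interpolation=cv2.INTER_CUBIC))
p=(0.4935,-0.0291,-1.6230);s=bot.read_camera('scene')
for z in(0,3,6): print(proj(s,m2w(p,(-11,-85,68+z))),proj(s,m2w(p,(-11,85,68+z))))
# rack & bars
w=np.load('w22.npy',allow_pickle=True) if 0 else None
for n,q in [('b3',(0.5475,.2067,.062)),('b1',(.4486,.1927,.062))]: print(n,proj(s,q))
def rp(x,y): return (.499+.9898*x-.1426*y,.200+.1426*x+.9898*y,.018)
for c in [(-.11,-.065),(.11,-.065),(.11,.065),(-.11,.065)]: print(proj(s,rp(*c)))
```

```text
[355.85074321 244.22033121] [307.03344956 217.49590024]
[355.92503573 243.17398576] [307.04152053 216.50939961]
[355.99952769 242.12483133] [307.04961125 215.52048508]
b3 [246.84328488 261.87960449]
b1 [281.60747686 278.13519701]
[320.84572601 288.64638297]
[247.09278962 255.08113178]
[208.1931305  282.23060874]
[285.01279847 322.39479904]
```

View pics/cmp2.png

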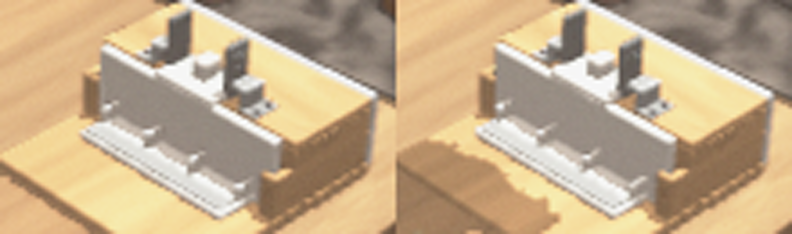

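Run:
```python
from h import *
s=bot.read_state();print(s['time'],s['wrist_force'],np.abs(s['joint_vel']).max())
bot.finish_job()
```

```text
72.8 [-0.64270308  0.33665736 -0.60392586] 0.0021401217806663805
the job is handed in; nothing more can be done
```

The soap is unmoulded and I handed the job in at about 73 s of the 210 s; the system gives no verdict.

- **Cover off:** I squeezed both tabs, lifted the cover and stood it on the mould's roof.
- **Bars:** Only the channels at y = ±60 mm were filled; the middle one was empty. I pushed both bars out with the rod and set them on the rack about 100 mm apart.
- **Rod:** It lies on the glass board.
- **Cover back on:** The first try jammed. The cover had drooped and tilted in the grip, and contact reached about 27 N at the wrist. I set it back on the roof, gripped it again harder and level, and it then went down onto its seat.

**Last checks:**
- **Scene view:** The cover looks as it did at the start, with the tabs out by the catches.
- **Wrist view:** The cover sits about 1 mm to one side, and the tab spacing is unchanged.
- **Cover height:** The image scale left this uncertain (2 ± 2 mm high). The gripper height at contact suggested under 1 mm.
- **Rack:** Its corners match where I measured them before placing the bars.
- **Mug, egg timer and spice jar:** They stand where they were.
- **Robot:** It is clear of everything.

No check failed. The catches under the tabs were judged by eye only.

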